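# Lock the carving jig on its tube and wedge the rosette blocks in it

## Task

Lock the carving jig first: swing the green coupler's hinged half fully down over the tube and bring its red-knobbed swing bolt upright into the slot. Then seat every rosette block that is on the bench in a bay of the jig, rosette up, against the bay's rib and back fence, and tap one tapered key, thin end first, into the gap between each block and the brass shoe until it is tight and stays. Leave the other things on the bench where they are.

Things in the scene. Friction and masses are not known exactly. Their poses are not given: they have to be found in the camera images.
- jig: Carving jig, fixed: plywood plate 10 mm thick, x -75..165, y -155..155 mm. Origin on the bench plane, mid-width, on the bays' mouth line; x points into the bays, away from the robot, z up. 3 bays, open to -x, each with a dark rib (x 0..50) on its -y side, a back fence (face x = 57), tops at z = 30, and a brass shoe on its +y side. Behind: steel tube along y, dia 42, axis x = 103, z = 40.
- cap (a joint): Hinged half of the green tube coupler, 36 mm wide. 0 = closed over the tube; positive = opened, free end lifted up and away from the robot; 1.57 = upright. Hinge axis along the jig's y, at jig x = 134, y = 47.5, z = 40 mm. Stays where left; about 2 N at its free end moves it.
- cap_tip (a point): On the outer face (top when closed) of the hinged half's forked tab, 4 mm from its free end, 70 mm from the hinge. The tab is 8 mm thick and 36 mm wide, its slot 14 mm wide and open at the free end.
- bolt (a joint): Swing bolt of the coupler with a red knob. 0 = upright, in the slot of the closed hinged half; positive = swung down towards the robot (to 1.0). Pivot axis along the jig's y, at jig x = 74, y = 47.5, z = 18 mm. Stays where left; about 1 N at the knob moves it.
- bolt_knob (a point): Centre of the red knob (20 mm diameter, 16 mm long along the bolt), 54 mm from the pivot.
- bay0_seat (a point): Bay 0 (right): floor point, 10 mm above the bench, under the middle of a seated block (on rib and fence); axes those of the jig. From it in mm: mouth line 28.5 to -x, rib face 28 to -y, seated block's left face 28 to +y; beside that face the gap to the slanted shoe is 16.6 wide at the mouth and narrows inwards by 0.16 per mm. Bay pitch 95.
- shoe0 (a joint): Sprung brass shoe of bay 0, 53 mm deep, 18 mm high: 0 = relaxed, positive (m) = pressed to +y by a key; 2200 N/m. A key beside a seated block first touches it with the thin end about 30 mm inside the mouth; 52 mm inside it reads about 3.6 mm: pushing there takes 8 to 15 N and the key stays by friction. Over 2.5 mm is tight.
- bay1_seat (a point): Bay 1 (middle): floor point, 10 mm above the bench, under the middle of a seated block (on rib and fence); axes those of the jig. From it in mm: mouth line 28.5 to -x, rib face 28 to -y, seated block's left face 28 to +y; beside that face the gap to the slanted shoe is 16.6 wide at the mouth and narrows inwards by 0.16 per mm. Bay pitch 95.
- shoe1 (a joint): Sprung brass shoe of bay 1, 53 mm deep, 18 mm high: 0 = relaxed, positive (m) = pressed to +y by a key; 2200 N/m. A key beside a seated block first touches it with the thin end about 30 mm inside the mouth; 52 mm inside it reads about 3.6 mm: pushing there takes 8 to 15 N and the key stays by friction. Over 2.5 mm is tight.
- bay2_seat (a point): Bay 2 (left): floor point, 10 mm above the bench, under the middle of a seated block (on rib and fence); axes those of the jig. From it in mm: mouth line 28.5 to -x, rib face 28 to -y, seated block's left face 28 to +y; beside that face the gap to the slanted shoe is 16.6 wide at the mouth and narrows inwards by 0.16 per mm. Bay pitch 95.
- shoe2 (a joint): Sprung brass shoe of bay 2, 53 mm deep, 18 mm high: 0 = relaxed, positive (m) = pressed to +y by a key; 2200 N/m. A key beside a seated block first touches it with the thin end about 30 mm inside the mouth; 52 mm inside it reads about 3.6 mm: pushing there takes 8 to 15 N and the key stays by friction. Over 2.5 mm is tight.
- block0: Square wooden block 56 x 56 x 42 mm, about 0.12 kg, with a carved rosette (5 mm relief) on top. Origin: centre of its underside, z up through the rosette. May be absent.
- block1: Square wooden block 56 x 56 x 42 mm, about 0.12 kg, with a carved rosette (5 mm relief) on top. Origin: centre of its underside, z up through the rosette. May be absent.
- block2: Square wooden block 56 x 56 x 42 mm, about 0.12 kg, with a carved rosette (5 mm relief) on top. Origin: centre of its underside, z up through the rosette. May be absent.
- key0: Tapered key 110 mm long, 20 mm high, lying flat. Origin: centre of its underside; x points to the thin end, a round nose to x = 55. Both sides widen evenly from 13 mm at x = 49 to 23 mm at x = -15; then a blue parallel head, 24 mm wide, to x = -55. Works either way up; all keys are alike and fit any bay.
- key1: Tapered key 110 mm long, 20 mm high, lying flat. Origin: centre of its underside; x points to the thin end, a round nose to x = 55. Both sides widen evenly from 13 mm at x = 49 to 23 mm at x = -15; then a blue parallel head, 24 mm wide, to x = -55. Works either way up; all keys are alike and fit any bay.
- key2: Tapered key 110 mm long, 20 mm high, lying flat. Origin: centre of its underside; x points to the thin end, a round nose to x = 55. Both sides widen evenly from 13 mm at x = 49 to 23 mm at x = -15; then a blue parallel head, 24 mm wide, to x = -55. Works either way up; all keys are alike and fit any bay.
- gouge0: Gouge with dark handle, 205 mm long; a bystander.
- gouge1: Gouge with orange handle, 205 mm long; a bystander.
- oilstone: Oilstone in its wooden holder, 60 x 150 x 30 mm; a bystander.
- wax_jar: Amber jar, 64 mm diameter, 60 mm high; a bystander.
- roundel: Finished carved roundel, 110 mm diameter; a bystander.
- glue: White glue bottle, 60 mm diameter, 150 mm high; a bystander.
Mind the look-alikes: they are no part of the job. Leave any pink or purple look-alike of the block0 alone.

How it is judged:
On the way, in this order (a step that is already met when the one before it is completed fails the run):
1. the coupler's hinged half is closed over the tube (value of joint cap below 0.1 rad), for 0.2 s.
2. the swing bolt stands in the slot of the closed half (value of joint cap below 0.1 rad and value of joint bolt below 0.12 rad), for 0.2 s.
3. a first key is tight beside a block (all of step 2 and value of joint any of shoe0, shoe1, shoe2 above 0.0025 m), for 0.2 s.
At the end, for the whole second after the job is handed in: Hinged half closed (within 0.10 rad), bolt upright (0.12 rad); each block present sits rosette up (0.08 rad) on a bay's floor within 6 mm of its seat, with a key lying in the gap beside it that presses the shoe back over 2.5 mm; all at rest (all of step 2 and ((horizontal distance between block0 and bay0_seat below 0.006 m and height (world z) of block0 below 0.016 m and angle between block0's own z axis and vertical below 0.08 rad and value of joint shoe0 above 0.0025 m and ((x of key0 in the frame of bay0_seat between -0.065 and -0.02 m and y of key0 in the frame of bay0_seat between 0.025 and 0.052 m and z of key0 in the frame of bay0_seat between -0.004 and 0.026 m) or (x of key1 in the frame of bay0_seat between -0.065 and -0.02 m and y of key1 in the frame of bay0_seat between 0.025 and 0.052 m and z of key1 in the frame of bay0_seat between -0.004 and 0.026 m) or (x of key2 in the frame of bay0_seat between -0.065 and -0.02 m and y of key2 in the frame of bay0_seat between 0.025 and 0.052 m and z of key2 in the frame of bay0_seat between -0.004 and 0.026 m))) or (horizontal distance between block0 and bay1_seat below 0.006 m and height (world z) of block0 below 0.016 m and angle between block0's own z axis and vertical below 0.08 rad and value of joint shoe1 above 0.0025 m and ((x of key0 in the frame of bay1_seat between -0.065 and -0.02 m and y of key0 in the frame of bay1_seat between 0.025 and 0.052 m and z of key0 in the frame of bay1_seat between -0.004 and 0.026 m) or (x of key1 in the frame of bay1_seat between -0.065 and -0.02 m and y of key1 in the frame of bay1_seat between 0.025 and 0.052 m and z of key1 in the frame of bay1_seat between -0.004 and 0.026 m) or (x of key2 in the frame of bay1_seat between -0.065 and -0.02 m and y of key2 in the frame of bay1_seat between 0.025 and 0.052 m and z of key2 in the frame of bay1_seat between -0.004 and 0.026 m))) or (horizontal distance between block0 and bay2_seat below 0.006 m and height (world z) of block0 below 0.016 m and angle between block0's own z axis and vertical below 0.08 rad and value of joint shoe2 above 0.0025 m and ((x of key0 in the frame of bay2_seat between -0.065 and -0.02 m and y of key0 in the frame of bay2_seat between 0.025 and 0.052 m and z of key0 in the frame of bay2_seat between -0.004 and 0.026 m) or (x of key1 in the frame of bay2_seat between -0.065 and -0.02 m and y of key1 in the frame of bay2_seat between 0.025 and 0.052 m and z of key1 in the frame of bay2_seat between -0.004 and 0.026 m) or (x of key2 in the frame of bay2_seat between -0.065 and -0.02 m and y of key2 in the frame of bay2_seat between 0.025 and 0.052 m and z of key2 in the frame of bay2_seat between -0.004 and 0.026 m)))) and ((horizontal distance between block1 and bay0_seat below 0.006 m and height (world z) of block1 below 0.016 m and angle between block1's own z axis and vertical below 0.08 rad and value of joint shoe0 above 0.0025 m and ((x of key0 in the frame of bay0_seat between -0.065 and -0.02 m and y of key0 in the frame of bay0_seat between 0.025 and 0.052 m and z of key0 in the frame of bay0_seat between -0.004 and 0.026 m) or (x of key1 in the frame of bay0_seat between -0.065 and -0.02 m and y of key1 in the frame of bay0_seat between 0.025 and 0.052 m and z of key1 in the frame of bay0_seat between -0.004 and 0.026 m) or (x of key2 in the frame of bay0_seat between -0.065 and -0.02 m and y of key2 in the frame of bay0_seat between 0.025 and 0.052 m and z of key2 in the frame of bay0_seat between -0.004 and 0.026 m))) or (horizontal distance between block1 and bay1_seat below 0.006 m and height (world z) of block1 below 0.016 m and angle between block1's own z axis and vertical below 0.08 rad and value of joint shoe1 above 0.0025 m and ((x of key0 in the frame of bay1_seat between -0.065 and -0.02 m and y of key0 in the frame of bay1_seat between 0.025 and 0.052 m and z of key0 in the frame of bay1_seat between -0.004 and 0.026 m) or (x of key1 in the frame of bay1_seat between -0.065 and -0.02 m and y of key1 in the frame of bay1_seat between 0.025 and 0.052 m and z of key1 in the frame of bay1_seat between -0.004 and 0.026 m) or (x of key2 in the frame of bay1_seat between -0.065 and -0.02 m and y of key2 in the frame of bay1_seat between 0.025 and 0.052 m and z of key2 in the frame of bay1_seat between -0.004 and 0.026 m))) or (horizontal distance between block1 and bay2_seat below 0.006 m and height (world z) of block1 below 0.016 m and angle between block1's own z axis and vertical below 0.08 rad and value of joint shoe2 above 0.0025 m and ((x of key0 in the frame of bay2_seat between -0.065 and -0.02 m and y of key0 in the frame of bay2_seat between 0.025 and 0.052 m and z of key0 in the frame of bay2_seat between -0.004 and 0.026 m) or (x of key1 in the frame of bay2_seat between -0.065 and -0.02 m and y of key1 in the frame of bay2_seat between 0.025 and 0.052 m and z of key1 in the frame of bay2_seat between -0.004 and 0.026 m) or (x of key2 in the frame of bay2_seat between -0.065 and -0.02 m and y of key2 in the frame of bay2_seat between 0.025 and 0.052 m and z of key2 in the frame of bay2_seat between -0.004 and 0.026 m)))) and ((horizontal distance between block2 and bay0_seat below 0.006 m and height (world z) of block2 below 0.016 m and angle between block2's own z axis and vertical below 0.08 rad and value of joint shoe0 above 0.0025 m and ((x of key0 in the frame of bay0_seat between -0.065 and -0.02 m and y of key0 in the frame of bay0_seat between 0.025 and 0.052 m and z of key0 in the frame of bay0_seat between -0.004 and 0.026 m) or (x of key1 in the frame of bay0_seat between -0.065 and -0.02 m and y of key1 in the frame of bay0_seat between 0.025 and 0.052 m and z of key1 in the frame of bay0_seat between -0.004 and 0.026 m) or (x of key2 in the frame of bay0_seat between -0.065 and -0.02 m and y of key2 in the frame of bay0_seat between 0.025 and 0.052 m and z of key2 in the frame of bay0_seat between -0.004 and 0.026 m))) or (horizontal distance between block2 and bay1_seat below 0.006 m and height (world z) of block2 below 0.016 m and angle between block2's own z axis and vertical below 0.08 rad and value of joint shoe1 above 0.0025 m and ((x of key0 in the frame of bay1_seat between -0.065 and -0.02 m and y of key0 in the frame of bay1_seat between 0.025 and 0.052 m and z of key0 in the frame of bay1_seat between -0.004 and 0.026 m) or (x of key1 in the frame of bay1_seat between -0.065 and -0.02 m and y of key1 in the frame of bay1_seat between 0.025 and 0.052 m and z of key1 in the frame of bay1_seat between -0.004 and 0.026 m) or (x of key2 in the frame of bay1_seat between -0.065 and -0.02 m and y of key2 in the frame of bay1_seat between 0.025 and 0.052 m and z of key2 in the frame of bay1_seat between -0.004 and 0.026 m))) or (horizontal distance between block2 and bay2_seat below 0.006 m and height (world z) of block2 below 0.016 m and angle between block2's own z axis and vertical below 0.08 rad and value of joint shoe2 above 0.0025 m and ((x of key0 in the frame of bay2_seat between -0.065 and -0.02 m and y of key0 in the frame of bay2_seat between 0.025 and 0.052 m and z of key0 in the frame of bay2_seat between -0.004 and 0.026 m) or (x of key1 in the frame of bay2_seat between -0.065 and -0.02 m and y of key1 in the frame of bay2_seat between 0.025 and 0.052 m and z of key1 in the frame of bay2_seat between -0.004 and 0.026 m) or (x of key2 in the frame of bay2_seat between -0.065 and -0.02 m and y of key2 in the frame of bay2_seat between 0.025 and 0.052 m and z of key2 in the frame of bay2_seat between -0.004 and 0.026 m)))) and linear speed of each of block0, block1, block2 below 0.02 m/s); the robot touches nothing.
It fails at once if a bystander is pushed more than 5 cm (distance of any of gouge0, gouge1, oilstone, wax_jar, roundel, glue from where it was at the start of the episode above 0.05 m).
Of block0, block1, block2 only 2 to 3 are there at a start; the rules pass over those that are not, and their reading is None.
At some moment in a run one of block0, block1, block2, key0, key1, key2 may be knocked a few centimetres aside while the robot is not near it.
Once in a run the grip may slacken for a moment while it holds something.
It also fails if it takes over 210 s, if anything falls off the work surface, if the arm or the gripper's body presses on something with over 40 N, if the wrist force passes 120 N, or if a joint passes its speed limit or range.

## Robot

A 6-joint arm with a two-finger parallel gripper is mounted at the origin on the work surface. World frame = base frame: x ahead of the robot, y to its left, z up, the work surface at z = 0. Lengths are in m, angles in rad, forces in N, time in s.
With the tool pointing down it reaches from about 0.325 to 0.9 m from the base axis. Payload 6.1 kg.
Tool frame: the origin (TCP) lies between the finger pads; the fingertips stand 25 mm ahead of it and the grasp point (between the pads) lies 6 mm ahead of it (tcp_to_tips is the distance from the TCP to the fingertips, in m); z points along the fingers, y is the direction in which the jaws open and shut (so a half turn about z gives the same grasp; the last joint's range is limited). The gripper opens to 85 mm and grips with 20 to 120 N. Pads are 22 mm wide; open, the fingers measure 114 mm over their backs; the gripper's body (76 mm by 85 mm) begins 54 mm behind the grasp point. The pads swing forward as they close: fully open they stand 13 mm farther back than shut.
Start: joints at [1.167, 0.22, 1.526, -0, 1.395, -0.126], TCP at [0.171, 0.601, 0.256] pointing down, gripper open.
Joint ranges: [-2.98, 2.98], [-0.91, 2.08], [0.09, 2.57], [-1.24, 4.39], [0.2, 2.65], [-2.68, 2.68]. Speed limits (rad/s): [2.57, 2.57, 3.01, 3.14, 3.14, 3.14].

## Interface

Orientations are given as a unit quaternion [w, x, y, z].
In Python, from station import * gives the robot as it stands.
- The arm moves only by the tool send_rows, never from a script. Its argument "deltas" is a list of rows, each a list of 3 entries, a list of its own where there are three numbers: the turn, a rotation vector about the tool's x, y, z in rad, then the shift along the tool's x, y, z in cm, then the opening, from 0 (shut) to 1 (fully open). A call has 1 to 20 rows; each row shifts and turns the commanded pose from where the row before left it, along the tool's axes as they then stand; what a row does not reach is not made up. A row lasts 1/12 s, in which the tool goes at most 41.7 mm and 7.16 degrees, less where a joint would pass 70% of its speed; a pose out of reach is approached as far as the arm can. A call is refused whole if a number of a shift passes 4.17 or a number of a turn 0.125, either way. A call with a gripper value outside its range is refused whole. The fingers move at their own pace and stop on an object; the grip force is fixed at half the most. Time passes only in rows, so rows that do not move let the fingers close. It gives the time, the measured TCP pose, the force and the opening at its end, in the units of the state.
- state(): the state, without advancing time (a new reading comes with each control period).
- read_camera(name): name is "scene" or "top" or "wrist"; returns a dict with "frame" (420x560x3 uint8, red, green, blue), "intrinsics" (3x3 intrinsics, pixels), "T" (4x4, takes a point from camera to world coordinates). Camera axes: x right, y up, looking along -z (the intrinsics and any distortion apply to the point x, -y, -z); pixel columns grow to the right and rows downward; lengths in m; the calibration is good to about 2 mm. A picture is of the moment at which its call begins. There is no depth.
- hand_in(): hands the job in, once; it reports no verdict.
The state is a dict: "time": time; "q": joint angles; "joint_vel": joint speeds; "tau": joint torques, N m; "tcp_pos": TCP position; "orientation": TCP orientation; "wrist_force": force on the tool from outside, world axes, zero at the start; "torque": the same for the moment, N m; "width": finger opening in m.
Only numpy, scipy, OpenCV 4.12 (cv2) and the standard library are available. Lean on these libraries where they do the work, as an engineer would, in place of code of your own. Each camera call takes 0.05 s, during which the arm holds its last target.

## Working session

There is one attempt and no reset: what is moved stays moved. The work goes in short steps, Python scripts to look and compute and a tool call to move; the robot and the scene stay as the last step left them, time stands still between calls to the robot, and variables do not carry over. Pictures are saved under pics/ and viewed, and the job is handed in when it is done.

Besides the shell and the picture viewer there is one more tool, called after ">>>" as name(argument=value, ...) on one line, values as JSON. send_rows: Moves the arm, as the interface text tells. Its arguments: {"type":"object","properties":{"deltas":{"type":"array","items":{"type":"array"}}},"required":["deltas"]}

```bash
ls; mkdir -p pics; cat > h.py <<'E'
from station import *
import numpy as np, cv2
def shot(name, tag):
    c=read_camera(name); cv2.imwrite(f'pics/{tag}.png', c['frame'][:,:,::-1]); np.savez(f'pics/{tag}.npz',frame=c['frame'],K=c['intrinsics'],T=c['T'],**({'D':c['distortion']} if 'distortion' in c else {}))
    return c
def load(tag):
    d=np.load(f'pics/{tag}.npz'); return dict(frame=d['frame'],intrinsics=d['K'],T=d['T'])
def ray(c,px):
    K=c['intrinsics'];T=np.array(c['T']);u,v=px
    d=np.array([(u-K[0,2])/K[0,0], -(v-K[1,2])/K[1,1], -1.0])
    return T[:3,3], T[:3,:3]@d
def onz(c,px,z):
    o,d=ray(c,px); t=(z-o[2])/d[2]; return o+t*d
def proj(c,p):
    K=c['intrinsics'];T=np.array(c['T']); q=T[:3,:3].T@(np.array(p)-T[:3,3])
    return np.array([K[0,0]*q[0]/-q[2]+K[0,2], K[1,1]*(-q[1])/-q[2]+K[1,2]])
E
python3 - <<'E'
from h import *
for n in ['scene','top','wrist']:
    c=shot(n,n+'0'); print(n,[k for k in c],np.round(c['intrinsics'],1).tolist(),np.round(c['T'],3).tolist())
print(state())
E
```

```text
pics
scene ['frame', 'intrinsics', 'T'] [[427.4, 0.0, 282.2], [0.0, 427.4, 206.2], [0.0, 0.0, 1.0]] [[0.831, -0.483, 0.278, 0.833], [0.557, 0.724, -0.407, -0.471], [-0.004, 0.493, 0.87, 1.079], [0.0, 0.0, 0.0, 1.0]]
top ['frame', 'intrinsics', 'T'] [[539.4, 0.0, 270.6], [0.0, 539.4, 201.6], [0.0, 0.0, 1.0]] [[-0.022, 0.982, -0.189, 0.185], [-1.0, -0.025, -0.011, 0.014], [-0.016, 0.189, 0.982, 1.667], [0.0, 0.0, 0.0, 1.0]]
wrist ['frame', 'intrinsics', 'T'] [[295.2, 0.0, 278.4], [0.0, 295.2, 212.2], [0.0, 0.0, 1.0]] [[0.273, -0.924, -0.269, 0.104], [0.962, 0.262, 0.078, 0.621], [-0.002, -0.28, 0.96, 0.373], [0.0, 0.0, 0.0, 1.0]]
{'time': 0.15, 'q': array([ 1.16692194e+00,  2.21055512e-01,  1.52737621e+00,  8.12958577e-06,
        1.39469080e+00, -1.26144427e-01]), 'joint_vel': array([-0.00164988, -0.00157406, -0.00450287,  0.00048723, -0.00049566,
       -0.0008399 ]), 'tau': array([ 1.48870666e-03, -4.97483933e+01, -3.89905429e+01,  2.43560248e-05,
        7.10832581e-03,  8.72933640e-06]), 'tcp_pos': array([0.17121314, 0.60063703, 0.25542922]), 'orientation': array([-2.04211722e-04,  1.38419778e-01,  9.90373354e-01, -7.37181347e-04]), 'wrist_force': array([-0.94631546, -0.23021869,  0.36728263]), 'torque': array([ 0.00497714, -0.03195793, -0.01019618]), 'width': 0.0851298953083079}
```

View pics/scene0.png

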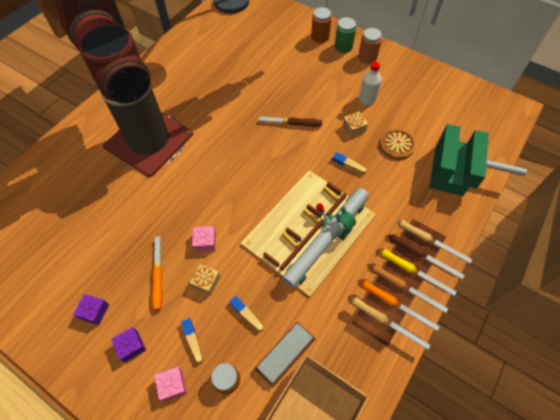

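View pics/top0.png

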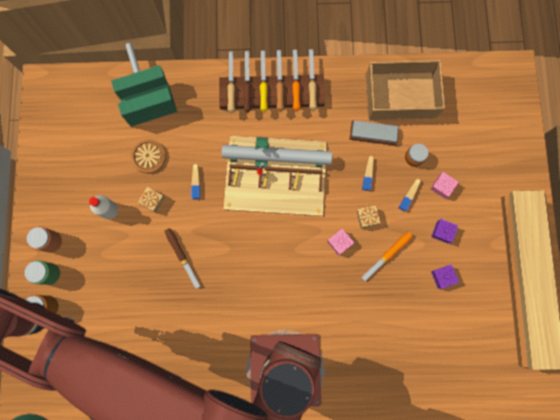

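View pics/wrist0.png

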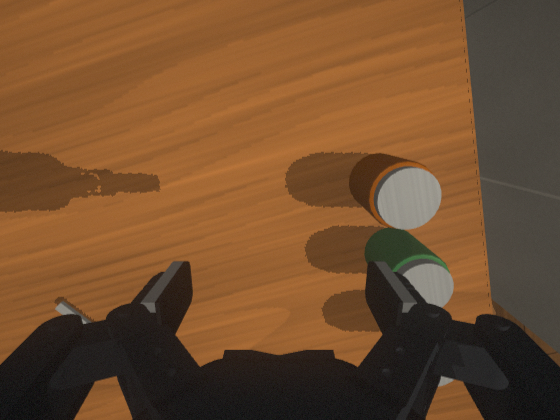

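```bash
python3 - <<'E'
import cv2
t=cv2.imread('pics/top0.png'); s=cv2.imread('pics/scene0.png')
cv2.imwrite('pics/c1.png',cv2.resize(t[120:225,120:345],None,fx=3.5,fy=3.5,interpolation=cv2.INTER_CUBIC))
cv2.imwrite('pics/c2.png',cv2.resize(s[160:300,235:385],None,fx=4.2,fy=4.2,interpolation=cv2.INTER_CUBIC))
cv2.imwrite('pics/c3.png',cv2.resize(t[110:290,320:470],None,fx=3.3,fy=3.3,interpolation=cv2.INTER_CUBIC))
E
```

```text
(no output)
```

View pics/c1.png

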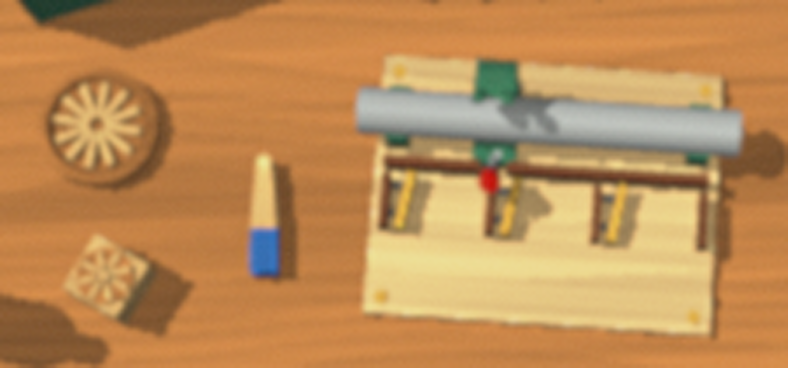

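View pics/c2.png

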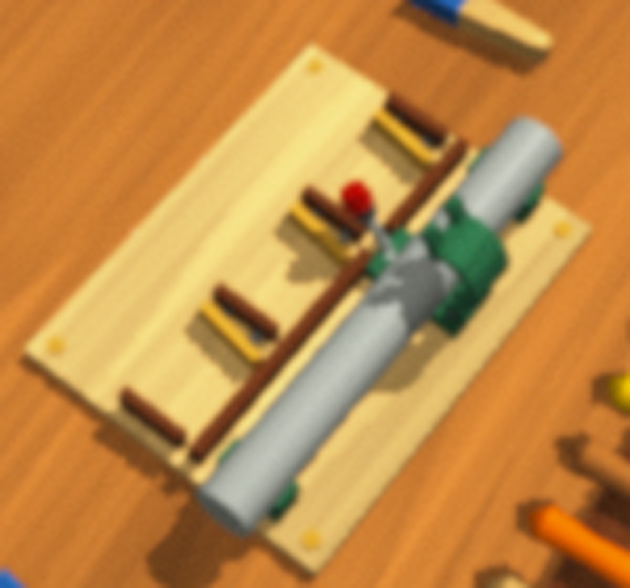

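View pics/c3.png

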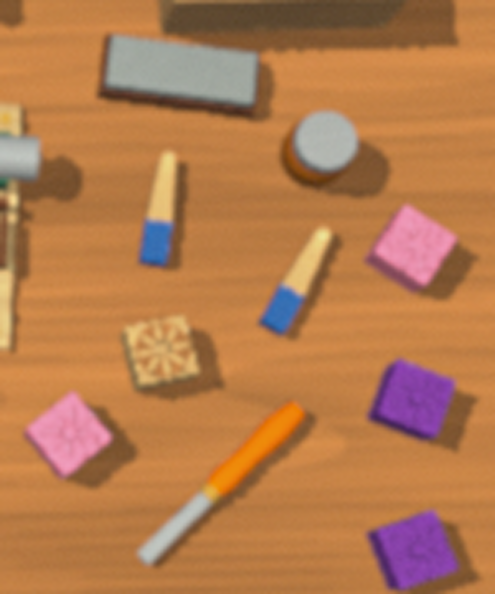

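```bash
cat >> h.py <<'E'
def jigfit(P, L):
    # rigid 2D fit world = R L + t
    P=np.array(P)[:,:2];L=np.array(L); pc=P.mean(0);lc=L.mean(0)
    A=(L-lc);B=(P-pc); th=np.arctan2((A[:,0]*B[:,1]-A[:,1]*B[:,0]).sum(),(A*B).sum())
    R=np.array([[np.cos(th),-np.sin(th)],[np.sin(th),np.cos(th)]]); t=pc-R@lc
    return th,t,(R@L.T).T+t-P
E
python3 - <<'E'
from h import *
c=load('top0'); s=load('scene0')
f=lambda x,y:(120+x/3.5-.4,120+y/3.5-.4)
g=lambda x,y:(235+x/4.2-.4,160+y/4.2-.4)
L=[(165,155),(165,-155),(-75,-155),(-75,155)]
Pt=[onz(c,f(*p),.01) for p in [(386,55),(722,75),(713,333),(363,310)]]
Ps=[onz(s,g(*p),.01) for p in [(592,228),(313,577),(25,352),(313,43)]]
for P in (Pt,Ps):
    th,t,r=jigfit(P,np.array(L)/1000); print('jig',round(th,4),np.round(t,4),np.round(r*1000,1).tolist())
def blobs(c,z,lo,hi,amin):
    h=cv2.cvtColor(c['frame'],cv2.COLOR_RGB2HSV); m=cv2.inRange(h,lo,hi)
    n,l,st,ce=cv2.connectedComponentsWithStats(m)
    for i in range(1,n):
        if st[i,4]>=amin:
            ct=max(cv2.findContours((l==i).astype(np.uint8),0,2)[0],key=len)
            r=cv2.minAreaRect(ct); print(np.round(ce[i],1),st[i,4],np.round(r[1],1),round(r[2]),np.round(onz(c,ce[i],z),4))
for n,cc in (('top',c),('scene',s)):
    print(n,'blue'); blobs(cc,.02,(100,120,90),(125,255,255),20)
    print('red');blobs(cc,.05,(0,220,140),(4,255,255),8)
    print('pale');blobs(cc,.047,(14,60,150),(28,150,255),30)
E
```

```text
jig -0.0884 [0.5463 0.0192] [[0.7, 0.6], [0.8, -1.6], [-0.2, 1.7], [-1.4, -0.7]]
jig -0.0924 [0.5488 0.0172] [[1.2, -0.3], [0.9, 1.5], [-1.8, 0.4], [-0.3, -1.7]]
top blue
[366.8 183.4] 81 [11.  7.] 90 [ 0.5519 -0.2688  0.02  ]
[195.1 191.5] 82 [11.  6.] 90 [0.54  0.268 0.02 ]
[404.9 203.5] 82 [ 6.7 11.6] 27 [ 0.4853 -0.383   0.02  ]
red
[259.4 171.2] 12 [3.6 3.1] 63 [0.5926 0.0646 0.05  ]
[ 94.  201.4] 27 [5.7 4.9] 45 [0.5106 0.5739 0.05  ]
pale
[3.2 8.3] 32 [4. 8.] 90 [1.171  0.9034 0.047 ]
[373.8  48.3] 1168 [ 15. 129.] 90 [ 0.9914 -0.3116  0.047 ]
[ 4.6 87.7] 831 [ 14. 105.] 0 [0.8912 0.8787 0.047 ]
[548.2  89.9] 1292 [77.  22.6] 84 [ 0.8334 -0.8522  0.047 ]
[409.3  90.9] 1880 [48.8 75.1] 88 [ 0.8428 -0.4154  0.047 ]
[ 14.7 111.9] 722 [ 9.1 91.7] 4 [0.8081 0.8403 0.047 ]
[311.9  95. ] 166 [29.2  5.8] 87 [ 0.838  -0.1065  0.047 ]
[230.1  96.5] 168 [29.  6.] 90 [0.8402 0.1534 0.047 ]
[242.6 140.5] 276 [29.6 10.6] 2 [0.6935 0.1154 0.047 ]
[297.2 143.8] 585 [59.8 10.4] 4 [ 0.6783 -0.0548  0.047 ]
[147.4 155.1] 431 [25. 25.] 90 [0.6541 0.4135 0.047 ]
[369.1 166.5] 156 [ 9. 21.] 9 [ 0.5
[... 944 characters left out ...]

[288.  218.8] 3418 [ 43.9 102.7] 43 [ 0.5382 -0.0113  0.047 ]
[339.7 205.9] 80 [ 3.6 25.6] 41 [0.6354 0.1022 0.047 ]
[333.9 253.7] 1476 [ 18.1 105.3] 39 [ 0.6949 -0.0306  0.047 ]
[415.  228.9] 55 [29.9  2.6] 28 [0.8395 0.1529 0.047 ]
[298.1 252.8] 264 [16.5 63. ] 54 [ 0.6157 -0.0805  0.047 ]
[456.2 250.3] 42 [30.9  1.3] 28 [0.956  0.1553 0.047 ]
[448.3 265.8] 43 [33.1  1.3] 29 [0.956  0.1035 0.047 ]
[439.5 281.5] 43 [30.9  1.2] 30 [0.9544 0.0515 0.047 ]
[430.4 298. ] 42 [32.2  1.3] 30 [ 9.53e-01 -4.00e-04  4.70e-02]
[250.8 317.6] 160 [26.2  8.5] 45 [ 0.6124 -0.2868  0.047 ]
[194.1 345.6] 178 [27.   9.8] 65 [ 0.5405 -0.414   0.047 ]
[ 18.8 400.8] 1392 [80.7 39.8] 43 [ 0.2938 -0.7215  0.047 ]
```

```bash
cat >> h.py <<'E'
from scipy.spatial.transform import Rotation as Rn
def Rq(q): return Rn.from_quat([q[1],q[2],q[3],q[0]])
def plan(p, yaw=None, s=None):
    """yaw: world yaw of 'forward' (= -tool x). prints turn (rotvec tool) and shift cm in the tool frame AFTER the turn"""
    s=s or state(); R=Rq(s['orientation']); p=np.array(p,float)
    if yaw is not None:
        c,sn=np.cos(yaw),np.sin(yaw)
        Rt=Rn.from_matrix(np.array([[-c,-sn,0],[-sn,c,0],[0,0,-1]]))
        Rt2=Rt*Rn.from_rotvec([0,0,np.pi])
        a=(R.inv()*Rt).as_rotvec()
    else: Rt=R; a=np.zeros(3)
    d=Rt.inv().apply(p-s['tcp_pos'])*100
    n=np.linalg.norm(d)/4.17
    print('t%.2f tcp'%s['time'],np.round(s['tcp_pos'],4),'turn',np.round(a,4),'shift cm',np.round(d,2),'rows>=%.1f'%n)
    return a,d
JY=-0.0904; JT=np.array([0.5475,0.0182])
def jw(x,y):  # jig mm -> world xy
    c,s=np.cos(JY),np.sin(JY); return JT+np.array([c*x-s*y,s*x+c*y])/1000
def wj(p):
    c,s=np.cos(JY),np.sin(JY); d=(np.array(p)[:2]-JT)*1000; return np.array([c*d[0]+s*d[1],-s*d[0]+c*d[1]])
E
python3 - <<'E'
from h import *
plan([*jw(0,0),.24],JY)
E
```

```text
t0.15 tcp [0.1712 0.6006 0.2554] turn [-0.0015 -0.0003 -0.1873] shift cm [-42.73 -54.61   1.54] rows>=16.6
```

>>> send_rows(deltas=[[[0,0,-0.094],[0,0,0],1],[[0,0,-0.094],[0,0,0],1],[[0,0,0],[-2.37,-3.03,0.08],1],[[0,0,0],[-2.37,-3.03,0.08],1],[[0,0,0],[-2.37,-3.03,0.08],1],[[0,0,0],[-2.37,-3.03,0.08],1],[[0,0,0],[-2.37,-3.03,0.08],1],[[0,0,0],[-2.37,-3.03,0.08],1],[[0,0,0],[-2.37,-3.03,0.08],1],[[0,0,0],[-2.37,-3.03,0.08],1],[[0,0,0],[-2.37,-3.03,0.08],1],[[0,0,0],[-2.37,-3.03,0.08],1],[[0,0,0],[-2.37,-3.03,0.08],1],[[0,0,0],[-2.37,-3.03,0.08],1],[[0,0,0],[-2.37,-3.03,0.08],1],[[0,0,0],[-2.37,-3.03,0.08],1],[[0,0,0],[-2.37,-3.03,0.08],1],[[0,0,0],[-2.37,-3.03,0.08],1],[[0,0,0],[-2.37,-3.03,0.08],1],[[0,0,0],[-2.37,-3.03,0.08],1]])

```text
time: 1.82
tcp_pos: [0.5479, 0.0177, 0.2416]
orientation: [-0.0, 0.045, 0.999, 0.0]
wrist_force: [0.5, 0.6, 0.1]
width: 0.0852
```

```bash
python3 - <<'E'
from h import *
c=shot('wrist','w1'); plan([*jw(0,0),.24],JY)
cv2.imwrite('pics/w1b.png',cv2.resize(c['frame'][:,:,::-1],(800,600),interpolation=cv2.INTER_CUBIC))
E
```

```text
t1.87 tcp [0.5509 0.012  0.2416] turn [-0.0039  0.0027 -0.0031] shift cm [0.4  0.58 0.16] rows>=0.2
```

View pics/w1b.png

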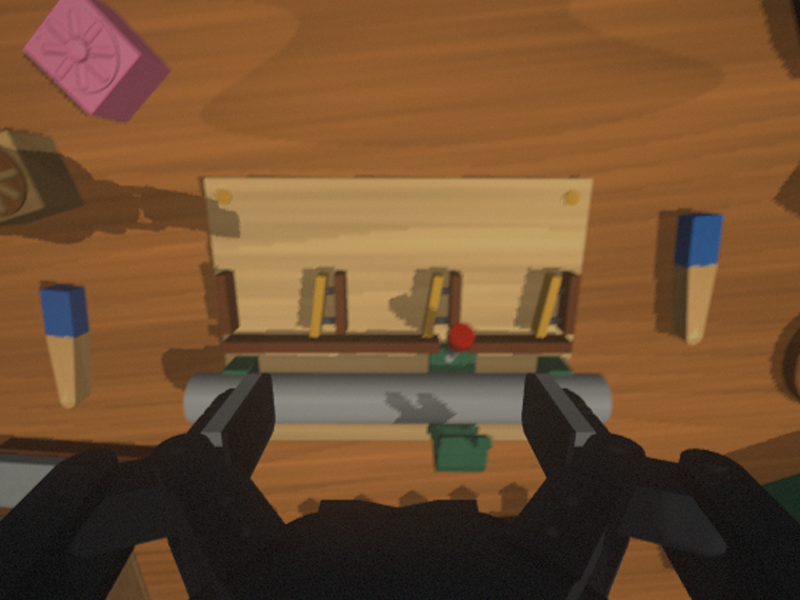

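```bash
python3 - <<'E'
from h import *
c=shot('wrist','w2'); plan([*jw(0,0),.24],JY)
f=c['frame'][:,:,::-1]
cv2.imwrite('pics/w2a.png',cv2.resize(f[115:255,130:290],None,fx=4.2,fy=4.2,interpolation=cv2.INTER_CUBIC))
cv2.imwrite('pics/w2b.png',cv2.resize(f[175:345,270:430],None,fx=3.5,fy=3.5,interpolation=cv2.INTER_CUBIC))
E
```

```text
t1.92 tcp [0.5492 0.0149 0.2414] turn [-0.0017  0.0004 -0.0045] shift cm [0.2  0.31 0.14] rows>=0.1
```

View pics/w2a.png

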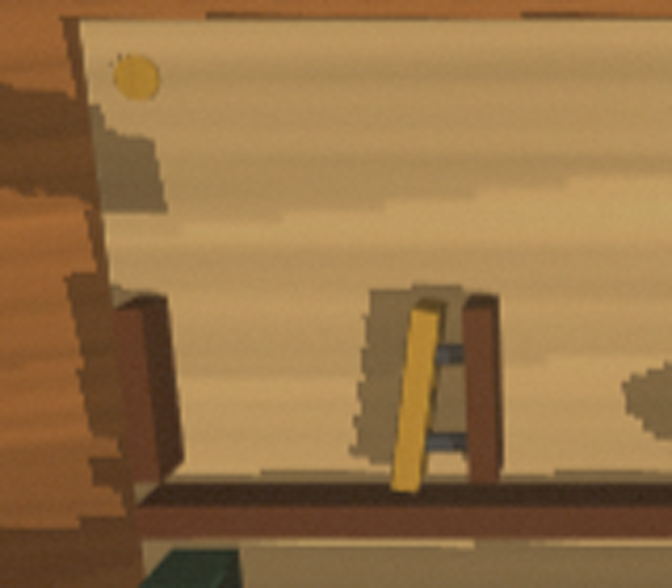

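View pics/w2b.png

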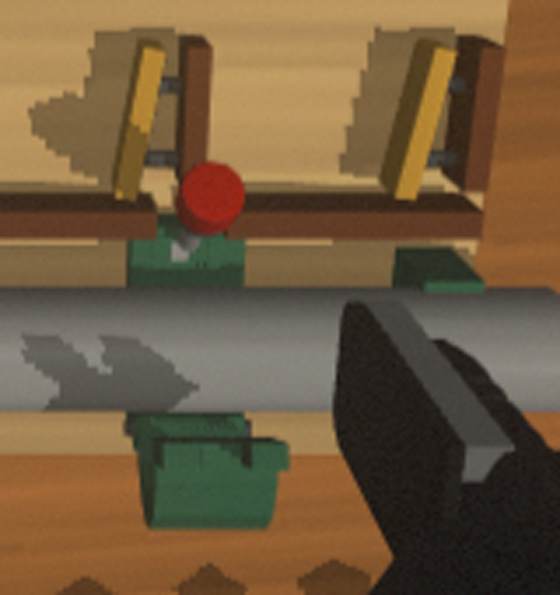

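```bash
python3 - <<'E'
from h import *
c=load('w2')
a=lambda x,y:(130+(x+.5)/4.2-.5,115+(y+.5)/4.2-.5)
b=lambda x,y:(270+(x+.5)/3.5-.5,175+(y+.5)/3.5-.5)
def show(n,px,z): p=onz(c,px,z); print(n,np.round(px,1),np.round(p,4),'jig',np.round(wj(p),1))
show('corner -75,-155',a(80,20),.01)
show('rib0 face floor near',a(166,297),.01)
show('rib0 face floor far',a(185,465),.01)
show('rib0 top edge near',a(137,305),.03)
show('rib0 top edge far',a(158,480),.03)
show('rib1 top right near',a(499,305),.03); show('rib1 top left near',a(466,305),.03)
show('rib1 top right far',a(501,480),.03)
show('rib1 floor right far',a(503,470),.01)
show('fence floor',a(300,485),.01); show('fence floor',a(600,485),.01)
show('fence top front',a(300,505),.03);show('fence top front',a(600,505),.03)
show('fence top front',b(450,207),.03)
show('rib3 top left near',b(478,48),.03); show('rib3 floor left? ',b(462,180),.01)
show('rib2 top left near',b(182,48),.03);show('rib2 top right near',b(211,48),.03)
show('shoe0 front top near',a(412,310),.028);show('shoe0 front top far',a(393,490),.028)
show('tube end near',b(0,288),.04)
show('knob',b(211,197),.06)
for px in [(160,440),(288,443),(275,525),(150,525)]: 
  o,d=ray(c,b(*px))
  for jx in (150,165): 
    # intersect with vertical plane jig x=jx
    n=np.array([np.cos(JY),np.sin(JY)]); k=(n@(jw(jx,0)-o[:2]))/(n@d[:2]); q=o+k*d; print(px,jx,np.round(wj(q),1),round(q[2]*1000,1))
E
```

```text
corner -75,-155 [148.7 119.4] [ 0.4614 -0.1268  0.01  ] jig [ -72.7 -152.1]
rib0 face floor near [169.1 185.3] [ 0.5381 -0.1186  0.01  ] jig [   3.  -137.1]
rib0 face floor far [173.7 225.3] [ 0.5887 -0.1229  0.01  ] jig [  53.8 -136.8]
rib0 top edge near [162.2 187.2] [ 0.5363 -0.1189  0.03  ] jig [   1.2 -137.5]
rib0 top edge far [167.2 228.9] [ 0.5862 -0.1232  0.03  ] jig [  51.3 -137.3]
rib1 top right near [248.4 187.2] [ 0.5452 -0.0214  0.03  ] jig [  1.3 -39.6]
rib1 top left near [240.6 187.2] [ 0.5444 -0.0303  0.03  ] jig [  1.3 -48.6]
rib1 top right far [248.9 228.9] [ 0.595  -0.0269  0.03  ] jig [ 51.4 -40.6]
rib1 floor right far [249.4 226.5] [ 0.5989 -0.0288  0.01  ] jig [ 55.4 -42.1]
fence floor [201.  230.1] [ 0.5981 -0.0898  0.01  ] jig [  60.1 -103. ]
fence floor [272.5 230.1] [ 6.062e-01 -5.000e-04  1.000e-02] jig [ 60.2 -13.3]
fence top front [201.  234.9] [ 0.5973 -0.0845  0.03  ] jig [ 58.9 -97.8]
fence top front [272.5 234.9] [6.05e-01 1.00e-04 3.00e-02] jig [ 58.9 -12.8]
fence top front [398.2 233.8] [0.6172 0.1487 0.03  ] jig [ 57.7 136.3]
rib3 top left near [406.2 188.4] [0.5629 0.1565 0.03  ] jig [  2.8 139.1]
rib3 floor left?  [401.6 226.1] [0.6156 0.1606 0.01  ] jig [ 54.9 147.9]
rib2 top left near [321.6 188.4] [0.5541 0.0612 0.03  ] jig [ 2.7 43.4]
rib2 top right near [329.9 188.4] [0.555  0.0705 0.03  ] jig [ 2.7 52.8]
shoe0 front top near [227.7 188.4] [ 0.5448 -0.0454  0.028 ] jig [  3.1 -63.6]
shoe0 front top far [223.2 231.3] [ 0.5959 -0.0581  0.028 ] jig [ 55.1 -71.6]
tube end near [269.6 256.9] [ 0.6286 -0.0053  0.04  ] jig [ 82.9 -16.1]
knob [329.9 230.9] [0.5949 0.0639 0.06  ] jig [43.1 49.8]
(160, 440) 150 [150.   41.5] 26.9
(160, 440) 165 [165.   44.7] 3.8
(288, 443) 150 [150.   88.1] 28.7
(288, 443) 165 [165.   94.5] 5.8
(275, 525) 150 [150.  73.] 75.0
(275, 525) 165 [165.   78.4] 55.3
(150, 525) 150 [150.   32.7] 75.0
(150, 525) 165 [165.   35.3] 55.3
```

```bash
sed -i 's/^JY=.*/JY=-0.0904; JT=np.array([0.5485,0.0190])/' h.py; python3 - <<'E'
from h import *
plan([*jw(215,47.5),.26],JY)
import cv2
s=cv2.imread('pics/scene0.png')
cv2.imwrite('pics/c4.png',cv2.resize(s[190:260,300:370],None,fx=8,fy=8,interpolation=cv2.INTER_CUBIC))
E
```

```text
t1.92 tcp [0.5492 0.0149 0.2414] turn [-0.0017  0.0004 -0.0045] shift cm [-21.39   5.15  -1.86] rows>=5.3
```

View pics/c4.png

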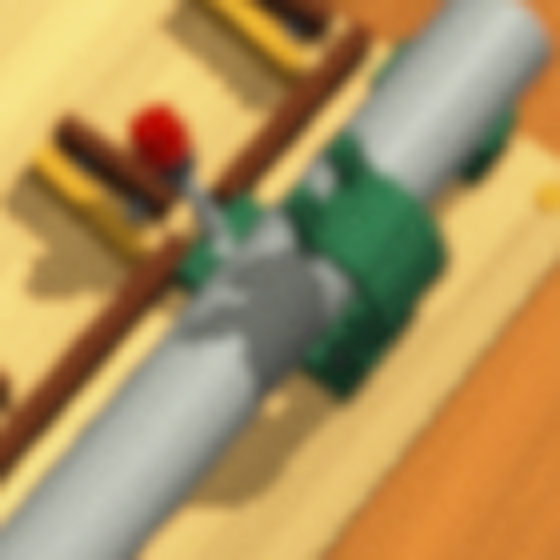

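>>> send_rows(deltas=[[[0,0,0],[-3.56,0.86,-0.31],0],[[0,0,0],[-3.56,0.86,-0.31],0],[[0,0,0],[-3.56,0.86,-0.31],0],[[0,0,0],[-3.56,0.86,-0.31],0],[[0,0,0],[-3.56,0.86,-0.31],0],[[0,0,0],[-3.56,0.86,-0.31],0],[[0,0,0],[0,0,0],0],[[0,0,0],[0,0,0],0]])

```text
time: 2.58
tcp_pos: [0.765, 0.0529, 0.2567]
orientation: [-0.002, 0.044, 0.999, 0.0]
wrist_force: [-1.1, 0.5, 0.0]
width: 0.0002
```

```bash
python3 - <<'E'
from h import *
c=shot('wrist','w3'); plan([*jw(215,47.5),.26],JY); print(np.round(np.array(c['T']),3).tolist(), wj(c['T'][:2,3]))
f=c['frame'][:,:,::-1]
cv2.imwrite('pics/w3b.png',cv2.resize(f,(800,600),interpolation=cv2.INTER_CUBIC))
E
```

```text
t2.63 tcp [0.7641 0.0526 0.2582] turn [-0.0001 -0.0036  0.0014] shift cm [-0.33 -0.55 -0.18] rows>=0.2
[[0.088, -0.957, -0.275, 0.696], [0.996, 0.084, 0.024, 0.06], [0.0, -0.276, 0.961, 0.375], [0.0, 0.0, 0.0, 1.0]] [143.21514449  54.08890104]
```

View pics/w3b.png

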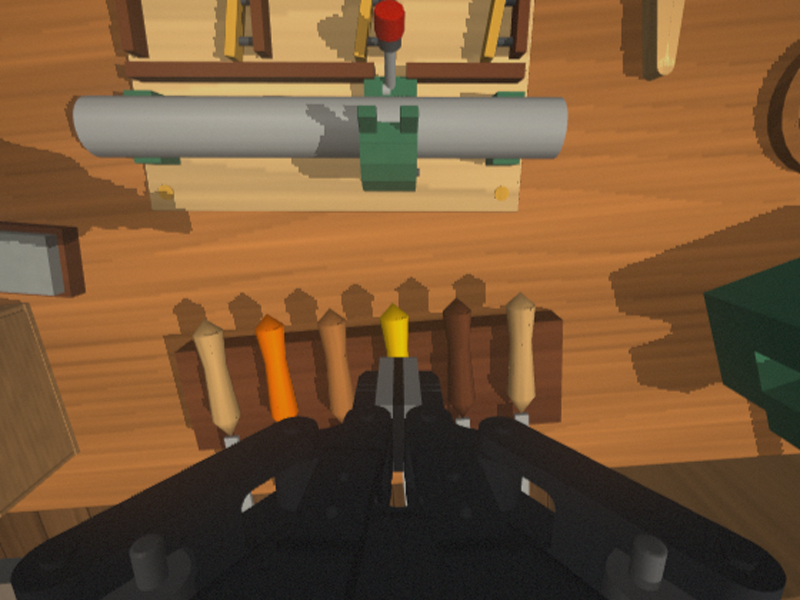

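```bash
python3 - <<'E'
from h import *
c=load('w3'); k=560/800
for px in [(368,107),(408,107),(368,131),(408,131),(362,180),(417,180),(388,190)]:
  o,d=ray(c,((px[0]+.5)*k-.5,(px[1]+.5)*k-.5))
  print(px,[ (z,)+tuple(np.round(wj(onz(c,((px[0]+.5)*k-.5,(px[1]+.5)*k-.5),z/1000)),1)) for z in (60,80,100,110,120)])
for z in range(0,90,10): print(z,[np.round(wj(onz(c,((y+.5)*k-.5,(300+.5)*k-.5),z/1000)),0).tolist() for y in (400,520)])
E
```

```text
(368, 107) [(60, np.float64(93.7), np.float64(33.5)), (80, np.float64(96.8), np.float64(34.8)), (100, np.float64(100.0), np.float64(36.1)), (110, np.float64(101.6), np.float64(36.7)), (120, np.float64(103.1), np.float64(37.4))]
(408, 107) [(60, np.float64(93.6), np.float64(60.9)), (80, np.float64(96.8), np.float64(60.4)), (100, np.float64(99.9), np.float64(60.0)), (110, np.float64(101.5), np.float64(59.8)), (120, np.float64(103.1), np.float64(59.6))]
(368, 131) [(60, np.float64(109.0), np.float64(33.2)), (80, np.float64(111.2), np.float64(34.5)), (100, np.float64(113.3), np.float64(35.9)), (110, np.float64(114.4), np.float64(36.5)), (120, np.float64(115.5), np.float64(37.2))]
(408, 131) [(60, np.float64(108.9), np.float64(61.0)), (80, np.float64(111.1), np.float64(60.6)), (100, np.float64(113.3), np.float64(60.1)), (110, np.float64(114.4), np.float64(59.9)), (120, np.float64(115.5), np.float64(59.7))]
(362, 180) [(60, np.float64(141.7), np.float64(28.4)), (80, np.float64(141.8), np.float64(30.0)), (100, np.float64(141.9), np.float64(31.6)), (110, np.float64(141.9), np.float64(32.4)), (120, np.float64(142.0), np.float64(33.3))]
(417, 180) [(60, np.float64(141.6), np.float64(67.7)), (80, np.float64(141.7), np.float64(66.9)), (100, np.float64(141.8), np.float64(66.0)), (110, np.float64(141.8), np.float64(65.6)), (120, np.float64(141.9), np.float64(65.1))]
(388, 190) [(60, np.float64(148.5), np.float64(46.9)), (80, np.float64(148.2), np.float64(47.4)), (100, np.float64(147.9), np.float64(47.8)), (110, np.float64(147.7), np.float64(48.1)), (120, np.float64(147.5), np.float64(48.3))]
0 [[248.0, 56.0], [247.0, 167.0]]
10 [[245.0, 56.0], [244.0, 164.0]]
20 [[242.0, 56.0], [242.0, 161.0]]
30 [[239.0, 56.0], [239.0, 158.0]]
40 [[236.0, 56.0], [236.0, 155.0]]
50 [[234.0, 56.0], [233.0, 152.0]]
60 [[231.0, 56.0], [231.0, 149.0]]
70 [[228.0, 56.0], [228.0, 146.0]]
80 [[225.0, 56.0], [225.0, 143.0]]
```

```bash
python3 - <<'E'
from h import *
s=state(); print(wj(s['tcp_pos']))
plan([*jw(172,47.5),.112],JY)
E
```

```text
[211.67389671  52.96502017]
t2.63 tcp [0.7641 0.0526 0.2582] turn [-0.0001 -0.0036  0.0014] shift cm [ 3.97 -0.55 14.62] rows>=3.6
```

>>> send_rows(deltas=[[[0,0,0],[1.3,-0.18,0.0],0],[[0,0,0],[1.3,-0.18,2.92],0],[[0,0,0],[1.37,-0.18,2.92],0],[[0,0,0],[0,0,2.92],0],[[0,0,0],[0,0,2.92],0],[[0,0,0],[0,0,2.92],0],[[0,0,0],[0,0,0],0],[[0,0,0],[0,0,0],0]])

```text
time: 3.3
tcp_pos: [0.7222, 0.0502, 0.1138]
orientation: [-0.002, 0.045, 0.999, 0.0]
wrist_force: [0.8, 0.2, 0.4]
width: -0.0
```

```bash
python3 - <<'E'
from h import *
c=shot('scene','s2');s=state(); print(wj(s['tcp_pos']),s['tcp_pos'])
f=c['frame'][:,:,::-1]
cv2.imwrite('pics/s2b.png',cv2.resize(f[130:290,270:430],None,fx=3.7,fy=3.7,interpolation=cv2.INTER_CUBIC))
E
```

```text
[172.269371    46.89962081] [0.7242999  0.05015617 0.11640624]
```

View pics/s2b.png

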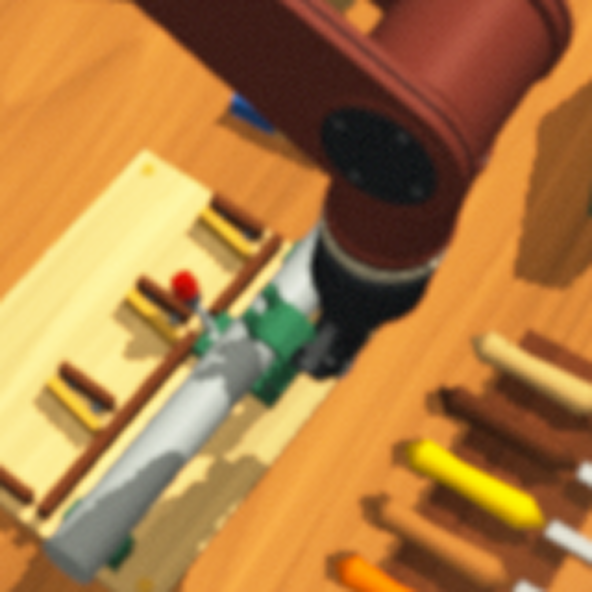

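>>> send_rows(deltas=[[[0,0,0],[0.8,0,0.4],0],[[0,0,0],[0.8,0,0],0],[[0,0,0],[0.8,0,0],0],[[0,0,0],[0.8,0,0],0],[[0,0,0],[0.8,0,0],0],[[0,0,0],[0.8,0,0],0]])

```text
time: 3.85
tcp_pos: [0.6773, 0.0543, 0.1121]
orientation: [0.002, 0.045, 0.999, -0.0]
wrist_force: [2.2, -0.5, -1.3]
width: 0.0001
```

>>> send_rows(deltas=[[[0,0,0],[0.7,0,0],0],[[0,0,0],[0.7,0,0],0],[[0,0,0],[0.7,0,0],0],[[0,0,0],[0,0,0],0]])

```text
time: 4.18
tcp_pos: [0.6544, 0.0564, 0.1104]
orientation: [-0.001, 0.045, 0.999, -0.0]
wrist_force: [-2.5, -0.8, 1.3]
width: 0.0001
```

```bash
python3 - <<'E'
from h import *
c=shot('wrist','w4');s=state(); print(wj(s['tcp_pos']),s['tcp_pos'],s['wrist_force'])
f=c['frame'][:,:,::-1]
cv2.imwrite('pics/w4.png',f)
E
```

```text
[102.62185221  46.7835004 ] [0.65492629 0.05632808 0.11048721] [-0.18057568  0.0212188   1.53369403]
```

View pics/w4.png

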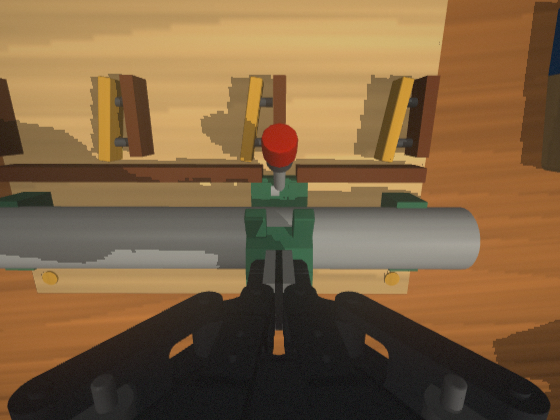

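>>> send_rows(deltas=[[[0,0,0],[0.3,0,0.2],0],[[0,0,0],[0.3,0,0.2],0],[[0,0,0],[0.2,0,0.2],0],[[0,0,0],[0,0,0.2],0],[[0,0,0],[0,0,0.2],0],[[0,0,0],[0,0,0.2],0],[[0,0,0],[0,0,0],0]])

```text
time: 4.82
tcp_pos: [0.6462, 0.0571, 0.0978]
orientation: [-0.002, 0.045, 0.999, 0.0]
wrist_force: [-8.2, 1.3, 7.1]
width: 0.0003
```

>>> send_rows(deltas=[[[0,0,0],[0,0,0.15],0],[[0,0,0],[0,0,0.15],0],[[0,0,0],[0,0,0],0]])

```text
time: 5.07
tcp_pos: [0.6444, 0.0573, 0.095]
orientation: [-0.005, 0.045, 0.999, -0.0]
wrist_force: [-16.6, 1.2, 13.3]
width: 0.0
```

```bash
python3 - <<'E'
from h import *
c=shot('wrist','w5');s=state(); print(wj(s['tcp_pos']),s['tcp_pos'],s['wrist_force'])
cv2.imwrite('pics/w5.png',c['frame'][:,:,::-1])
E
```

```text
[91.85345272 46.80567515] [0.64420386 0.05732231 0.0948247 ] [-16.42751391   1.19520055  13.53151287]
```

View pics/w5.png

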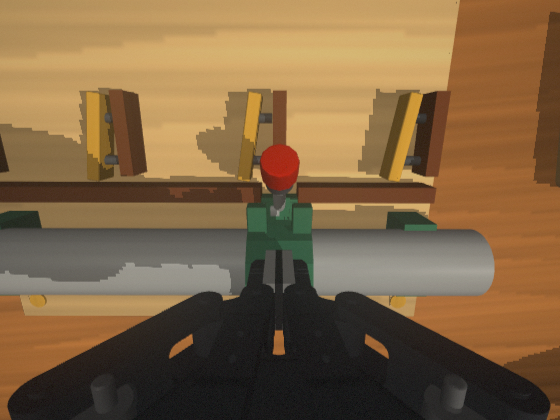

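>>> send_rows(deltas=[[[0,0,0],[0,0,-2],0],[[0,0,0],[0,0,-4],0],[[0,0,0],[0,0,-4],0],[[0,0,0],[3,0,-2],0],[[0,0,0],[3,0,0],0],[[0,0,0],[3,0,0],0],[[0,0,0],[0,0,0],0],[[0,0,0],[0,0,0],0]])

```text
time: 5.78
tcp_pos: [0.5571, 0.0652, 0.2148]
orientation: [-0.0, 0.045, 0.999, -0.0]
wrist_force: [-0.0, 0.5, -1.1]
width: -0.0
```

```bash
python3 - <<'E'
from h import *
c=shot('wrist','w6');s=state(); print(wj(s['tcp_pos']),s['tcp_pos'],s['wrist_force'])
f=c['frame'][:,:,::-1]
cv2.imwrite('pics/w6.png',f)
cv2.imwrite('pics/w6b.png',cv2.resize(f[200:340,200:360],None,fx=4,fy=4,interpolation=cv2.INTER_CUBIC))
c=shot('scene','s3');f=c['frame'][:,:,::-1]
cv2.imwrite('pics/s3b.png',cv2.resize(f[160:280,280:400],None,fx=4.7,fy=4.7,interpolation=cv2.INTER_CUBIC))
E
```

```text
[ 5.76194864 46.67145699] [0.55845178 0.06496071 0.21529072] [-0.09803816  0.22808093  0.33654161]
```

View pics/w6b.png

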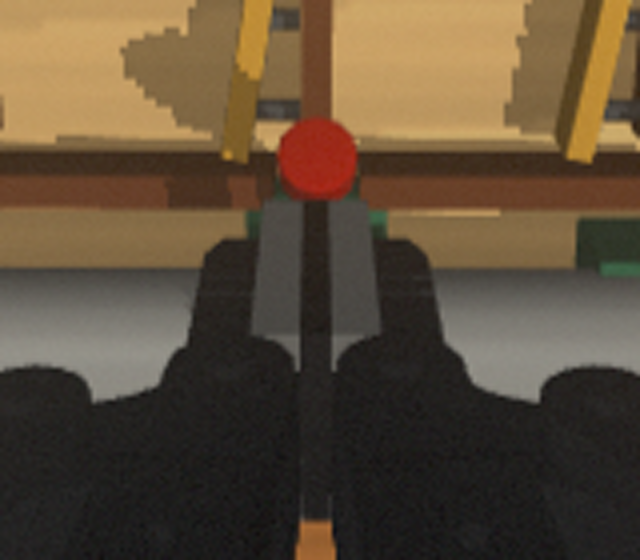

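View pics/s3b.png

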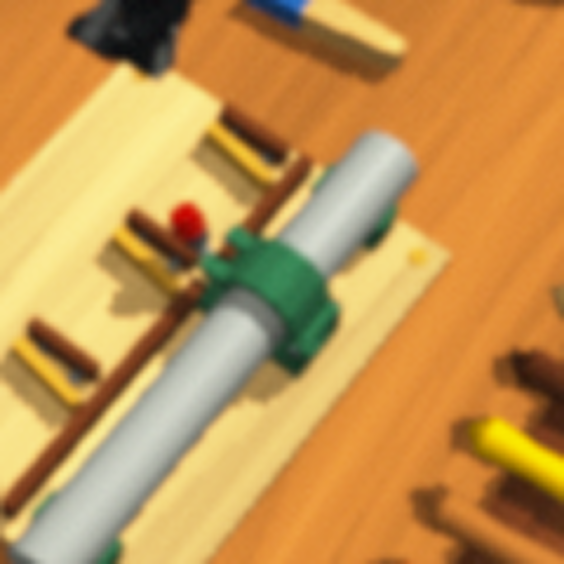

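```bash
python3 - <<'E'
from h import *
c=load('s3'); w=load('w6')
for a in (0,.1,.2,.3):
  for r in (74,):
    x=134-r*np.cos(a)+8*np.sin(a); z=40+r*np.sin(a)+8*np.cos(a)
    for y in (29.5,40.5,54.5,65.5):
      p=proj(c,[*jw(x,y),z/1000]); q=proj(w,[*jw(x,y),z/1000]); print(a,y,'scene crop',np.round((p-[280,160])*4.7),'wrist crop',np.round((q-[200,200])*4))
  x=134-31*np.cos(a)+29*np.sin(a);z=40+31*np.sin(a)+29*np.cos(a)
  print('crown',[np.round((proj(c,[*jw(x,y),z/1000])-[280,160])*4.7) for y in (29.5,65.5)])
print('plate corner',(proj(c,[*jw(165,155),.01])-[280,160])*4.7,'fence/rib3 top corner?',(proj(c,[*jw(57,145),.03])-[280,160])*4.7)
E
```

```text
0 29.5 scene crop [193. 268.] wrist crop [243. 205.]
0 40.5 scene crop [204. 255.] wrist crop [286. 205.]
0 54.5 scene crop [218. 239.] wrist crop [339. 205.]
0 65.5 scene crop [230. 226.] wrist crop [381. 205.]
crown [array([257., 293.]), array([294., 249.])]
0.1 29.5 scene crop [196. 263.] wrist crop [242. 221.]
0.1 40.5 scene crop [207. 250.] wrist crop [285. 221.]
0.1 54.5 scene crop [221. 234.] wrist crop [340. 221.]
0.1 65.5 scene crop [232. 221.] wrist crop [383. 221.]
crown [array([262., 294.]), array([299., 250.])]
0.2 29.5 scene crop [199. 259.] wrist crop [240. 240.]
0.2 40.5 scene crop [211. 246.] wrist crop [284. 240.]
0.2 54.5 scene crop [225. 230.] wrist crop [340. 240.]
0.2 65.5 scene crop [236. 217.] wrist crop [384. 240.]
crown [array([267., 295.]), array([304., 251.])]
0.3 29.5 scene crop [204. 256.] wrist crop [239. 262.]
0.3 40.5 scene crop [215. 243.] wrist crop [284. 262.]
0.3 54.5 scene crop [230. 226.] wrist crop [341. 262.]
0.3 65.5 scene crop [241. 213.] wrist crop [386. 262.]
crown [array([273., 296.]), array([310., 252.])]
plate corner [451.46346775 251.53913085] fence/rib3 top corner? [299.30594602 149.7174103 ]
```

>>> send_rows(deltas=[[[0,0,0],[1.5,2,-1],0],[[0,0,0],[1.5,2,-1],0],[[0,0,0],[1.5,2,-1],0],[[0,0,0],[0,0,0],0],[[0,0,0],[0,0,0],0]])

```text
time: 6.3
tcp_pos: [0.5202, 0.1296, 0.2463]
orientation: [0.001, 0.044, 0.999, 0.0]
wrist_force: [-0.1, -0.3, -0.6]
width: 0.0003
```

```bash
python3 - <<'E'
from h import *
c=shot('wrist','w7');s=state(); print(wj(s['tcp_pos']),s['tcp_pos'],s['wrist_force'])
f=c['frame'][:,:,::-1]
x0,y0=130,160
cv2.imwrite('pics/w7b.png',cv2.resize(f[y0:y0+140,x0:x0+160],None,fx=5,fy=4.2,interpolation=cv2.INTER_CUBIC)[:590])
for a in (0,.1,.2):
    x=134-74*np.cos(a)+8*np.sin(a); z=40+74*np.sin(a)+8*np.cos(a)
    print(a,[np.round((proj(c,[*jw(x,y),z/1000])-[x0,y0])*[5,4.2]) for y in (29.5,65.5)])
print('fence top front',(proj(c,[*jw(57,0),.03])-[x0,y0])*[5,4.2])
E
```

```text
[-38.23338092 106.76403162] [0.52006107 0.12877967 0.24556427] [ 1.12265707 -0.05324441 -0.62697543]
0 [array([408., 474.]), array([559., 474.])]
0.1 [array([401., 490.]), array([556., 491.])]
0.2 [array([395., 510.]), array([552., 510.])]
fence top front [303.81735308 435.23374717]
```

View pics/w7b.png

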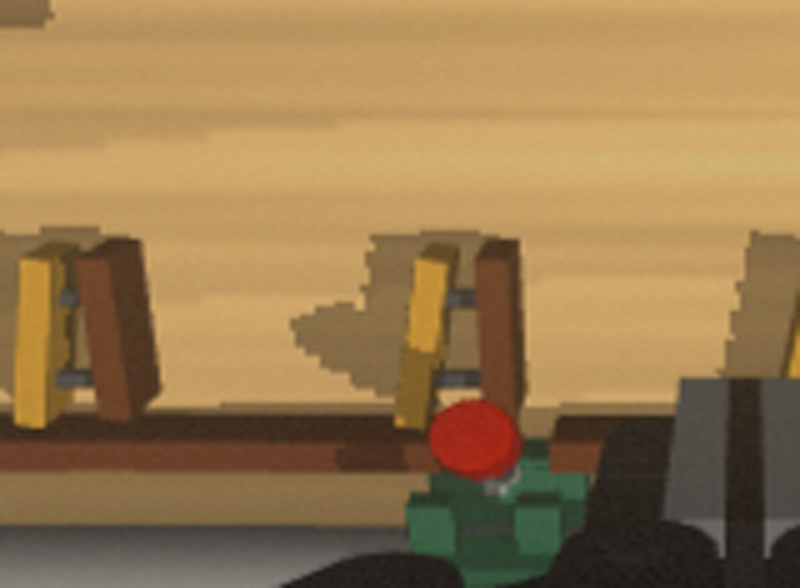

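```bash
python3 - <<'E'
from h import *
plan([*jw(61,70),.11],JY)
E
```

```text
t6.35 tcp [0.5201 0.1288 0.2456] turn [-0.0003  0.0011  0.0015] shift cm [-9.92 -3.68 13.56] rows>=4.1
```

>>> send_rows(deltas=[[[0,0,0],[-3.3,-1.22,0],0],[[0,0,0],[-3.3,-1.22,0],0],[[0,0,0],[-3.32,-1.24,1.5],0],[[0,0,0],[0,0,3],0],[[0,0,0],[0,0,3],0],[[0,0,0],[0,0,3],0],[[0,0,0],[0,0,3],0],[[0,0,0],[0,0,0],0],[[0,0,0],[0,0,0],0]])

```text
time: 7.1
tcp_pos: [0.6131, 0.0821, 0.1077]
orientation: [-0.003, 0.045, 0.999, -0.0]
wrist_force: [0.4, -0.3, 0.8]
width: 0.0001
```

```bash
python3 - <<'E'
from h import *
c=shot('wrist','w8');s=state(); print(wj(s['tcp_pos']),s['tcp_pos'],s['wrist_force'])
f=c['frame'][:,:,::-1]
cv2.imwrite('pics/w8b.png',cv2.resize(f[150:350,180:380],None,fx=3,fy=3,interpolation=cv2.INTER_CUBIC)[:590])
E
```

```text
[60.3871317  69.09045256] [0.61487783 0.08235677 0.11037783] [1.16887136 0.25815289 0.29537647]
```

View pics/w8b.png

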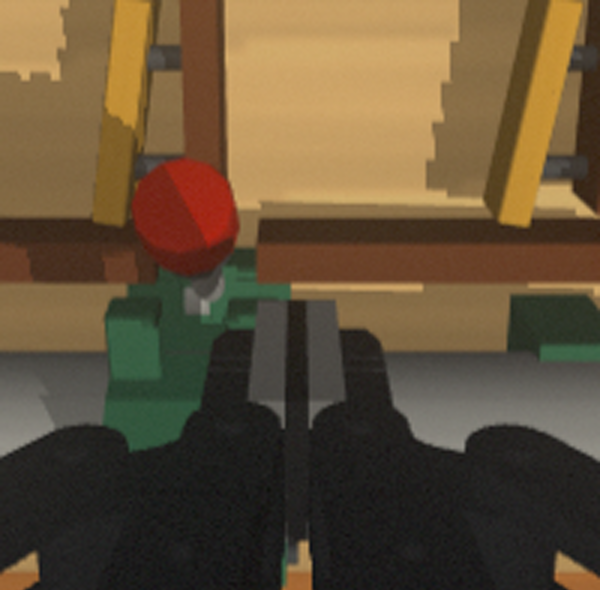

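>>> send_rows(deltas=[[[0,0,0],[0,0,0.5],0],[[0,0,0],[0,0,0.5],0],[[0,0,0],[0,0,0.5],0],[[0,0,0],[0,0,0.2],0],[[0,0,0],[0,0,0.2],0],[[0,0,0],[0,0,0.2],0],[[0,0,0],[0,0,0],0]])

```text
time: 7.73
tcp_pos: [0.6142, 0.0833, 0.0892]
orientation: [-0.0, 0.045, 0.999, -0.0]
wrist_force: [0.0, -0.3, -0.5]
width: 0.0001
```

>>> send_rows(deltas=[[[0,0,0],[0,0,0.2],0],[[0,0,0],[0,0,0.2],0],[[0,0,0],[0,0,0.2],0],[[0,0,0],[0,0,0],0]])

```text
time: 8.07
tcp_pos: [0.6142, 0.0832, 0.083]
orientation: [-0.0, 0.045, 0.999, -0.0]
wrist_force: [-0.8, -0.3, 0.8]
width: -0.0002
```

>>> send_rows(deltas=[[[0,0,0],[0,0,0.2],0],[[0,0,0],[0,0,0.2],0],[[0,0,0],[0,0,0.2],0],[[0,0,0],[0,0,0],0]])

```text
time: 8.4
tcp_pos: [0.6142, 0.0832, 0.0769]
orientation: [-0.0, 0.045, 0.999, -0.0]
wrist_force: [0.7, -0.1, -1.4]
width: -0.0001
```

>>> send_rows(deltas=[[[0,0,0],[0,0,0.15],0],[[0,0,0],[0,0,0.15],0],[[0,0,0],[0,0,0],0]])

```text
time: 8.65
tcp_pos: [0.6143, 0.0832, 0.0742]
orientation: [-0.0, 0.045, 0.999, -0.0]
wrist_force: [-0.4, 0.6, 0.4]
width: 0.0001
```

>>> send_rows(deltas=[[[0,0,0],[0,0,0.15],0],[[0,0,0],[0,0,0.15],0],[[0,0,0],[0,0,0],0]])

```text
time: 8.9
tcp_pos: [0.6149, 0.0832, 0.0726]
orientation: [0.0, 0.045, 0.999, -0.0]
wrist_force: [-3.5, -1.1, 6.8]
width: 0.0003
```

```bash
python3 - <<'E'
from h import *
c=shot('wrist','w9');s=state(); print(wj(s['tcp_pos']),s['tcp_pos'],s['wrist_force'])
f=c['frame'][:,:,::-1]
cv2.imwrite('pics/w9b.png',cv2.resize(f[150:350,180:380],None,fx=3,fy=3,interpolation=cv2.INTER_CUBIC)[:590])
c=shot('scene','s4');f=c['frame'][:,:,::-1]
cv2.imwrite('pics/s4b.png',cv2.resize(f[160:280,280:400],None,fx=4.7,fy=4.7,interpolation=cv2.INTER_CUBIC))
E
```

```text
[60.22188501 69.92987014] [0.61478903 0.08320768 0.07262546] [-3.46639888 -0.02017361  6.93903774]
```

View pics/w9b.png

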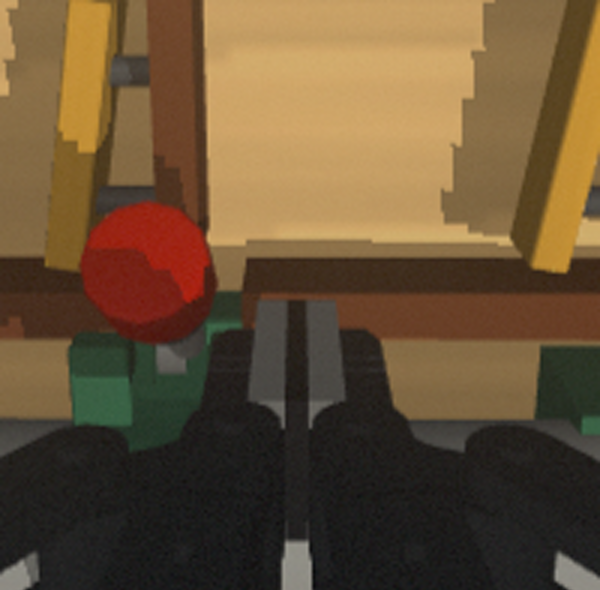

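View pics/s4b.png

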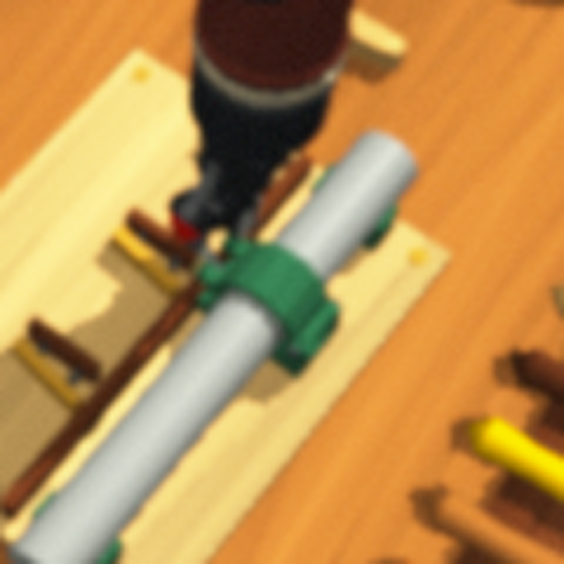

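>>> send_rows(deltas=[[[0,0,0],[0,0,0.1],0],[[0,0,0],[0,0,0],0],[[0,0,0],[0,0,0],0],[[0,0,0],[0,0,-1.5],0],[[0,0,0],[0,0,-2.5],0],[[0,0,0],[2.7,0,0],0],[[0,0,0],[2.7,0,0],0],[[0,0,0],[0,-1.1,0],0],[[0,0,0],[0,-1.1,0],0],[[0,0,0],[0,0,1.7],0],[[0,0,0],[0,0,1.6],0],[[0,0,0],[0,0,0],0],[[0,0,0],[0,0,0],0]])

```text
time: 10.08
tcp_pos: [0.5585, 0.0655, 0.0767]
orientation: [-0.001, 0.045, 0.999, -0.0]
wrist_force: [0.4, -0.1, 0.2]
width: -0.0001
```

```bash
python3 - <<'E'
from h import *
c=shot('wrist','w10');s=state(); print(wj(s['tcp_pos']),s['tcp_pos'],s['wrist_force'])
f=c['frame'][:,:,::-1]
cv2.imwrite('pics/w10b.png',cv2.resize(f[150:350,180:380],None,fx=3,fy=3,interpolation=cv2.INTER_CUBIC)[:590])
E
```

```text
[ 6.50353877 47.41027231] [0.55925704 0.06562956 0.07766256] [-0.32501116 -0.39909917 -0.26230106]
```

View pics/w10b.png

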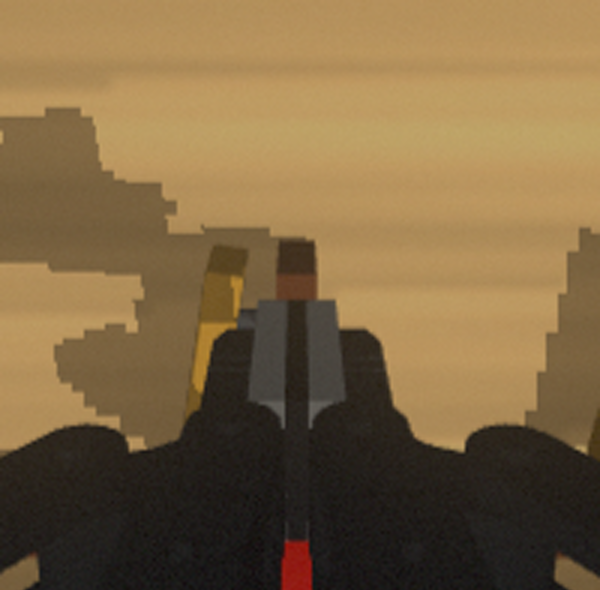

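>>> send_rows(deltas=[[[0,0,0],[-0.7,0,0],0],[[0,0,0],[-0.7,0,0],0],[[0,0,0],[-0.7,0,0],0],[[0,0,0],[-0.7,0,0],0],[[0,0,0],[-0.7,0,0],0],[[0,0,0],[-0.7,0,0],0],[[0,0,0],[0,0,0],0]])

```text
time: 10.72
tcp_pos: [0.6026, 0.0621, 0.0781]
orientation: [0.001, 0.045, 0.999, 0.0]
wrist_force: [0.9, -0.5, 0.1]
width: 0.0
```

>>> send_rows(deltas=[[[0,0,0],[-0.2,0,0],0],[[0,0,0],[-0.2,0,0],0],[[0,0,0],[-0.2,0,0],0],[[0,0,0],[0,0,0],0]])

```text
time: 11.05
tcp_pos: [0.606, 0.0619, 0.0773]
orientation: [-0.001, 0.045, 0.999, -0.0]
wrist_force: [-2.7, -0.3, 1.0]
width: -0.0004
```

```bash
python3 - <<'E'
from h import *
s=state(); print(wj(s['tcp_pos']),s['tcp_pos'],s['wrist_force'])
c=shot('scene','s5');f=c['frame'][:,:,::-1]
cv2.imwrite('pics/s5b.png',cv2.resize(f[160:280,280:400],None,fx=4.7,fy=4.7,interpolation=cv2.INTER_CUBIC))
E
```

```text
[53.40132476 47.92067936] [0.6060094  0.0619041  0.07729046] [-2.66057866 -0.3458127   1.03245014]
```

View pics/s5b.png

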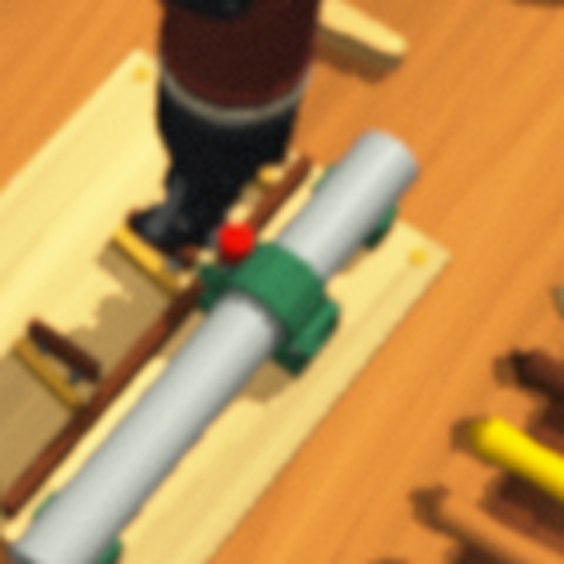

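>>> send_rows(deltas=[[[0,0,0],[-0.2,0,0],0],[[0,0,0],[-0.1,0,0],0],[[0,0,0],[0,0,0],0],[[0,0,0],[0,0,0],0]])

```text
time: 11.43
tcp_pos: [0.6064, 0.0619, 0.0772]
orientation: [-0.004, 0.045, 0.999, -0.0]
wrist_force: [-13.6, 1.7, 9.3]
width: 0.0002
```

>>> send_rows(deltas=[[[0,0,0],[1,0,0],0],[[0,0,0],[3,0,0],0],[[0,0,0],[3,0,-2],0],[[0,0,0],[3,0,-3],0.5],[[0,0,0],[3,-3,-3],1],[[0,0,0],[2,-3,-4],1],[[0,0,0],[0,-3,-2],1],[[0,0,0],[0,0,0],1],[[0,0,0],[0,0,0],1]])

```text
time: 12.18
tcp_pos: [0.4655, -0.0042, 0.2042]
orientation: [0.003, 0.046, 0.999, -0.0]
wrist_force: [0.5, 0.0, -0.6]
width: 0.0726
```

```bash
python3 - <<'E'
from h import *
s=state(); print(wj(s['tcp_pos']),s['tcp_pos'],s['wrist_force'])
c=shot('wrist','w11'); cv2.imwrite('pics/w11b.png',cv2.resize(c['frame'][:,:,::-1],(800,600),interpolation=cv2.INTER_CUBIC))
f=c['frame'][:,:,::-1]
for a in (0,.12,.3):
  z=.018+.062*np.cos(a); print('knob top pred',a,proj(c,[*jw(74-62*np.sin(a),47.5),z])/.7)
E
```

```text
[-80.60667369 -30.62686199] [ 0.46545757 -0.00422488  0.20415135] [ 0.52756846  0.04807327 -0.64383147]
knob top pred 0 [508.11651898 512.38493342]
knob top pred 0.12 [508.74177395 503.20329836]
knob top pred 0.3 [509.06307543 487.82178207]
```

View pics/w11b.png

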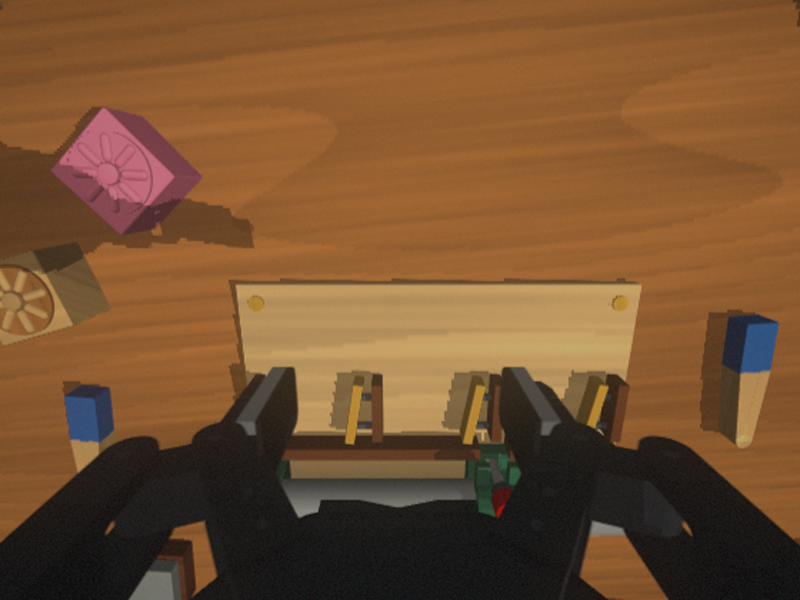

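```bash
python3 - <<'E'
from h import *
plan([.50,-.262,.22],JY)
E
```

```text
t12.23 tcp [ 0.4646 -0.0033  0.2026] turn [ 0.0002  0.0024 -0.001 ] shift cm [ -5.86 -25.44  -1.74] rows>=6.3
```

>>> send_rows(deltas=[[[0,0,0],[-0.84,-3.64,-0.25],1],[[0,0,0],[-0.84,-3.64,-0.25],1],[[0,0,0],[-0.84,-3.64,-0.25],1],[[0,0,0],[-0.84,-3.64,-0.25],1],[[0,0,0],[-0.84,-3.64,-0.25],1],[[0,0,0],[-0.84,-3.64,-0.25],1],[[0,0,0],[-0.84,-3.64,-0.25],1],[[0,0,0],[0,0,0],1],[[0,0,0],[0,0,0],1]])

```text
time: 12.98
tcp_pos: [0.4997, -0.2625, 0.2173]
orientation: [-0.001, 0.046, 0.999, 0.001]
wrist_force: [-0.3, 0.3, -0.3]
width: 0.0855
```

```bash
python3 - <<'E'
from h import *
s=state(); print(s['tcp_pos'])
c=shot('wrist','w12'); cv2.imwrite('pics/w12b.png',cv2.resize(c['frame'][:,:,::-1],(800,600),interpolation=cv2.INTER_CUBIC))
c=shot('scene','s6');f=c['frame'][:,:,::-1]
cv2.imwrite('pics/s6b.png',cv2.resize(f[160:280,280:400],None,fx=4.7,fy=4.7,interpolation=cv2.INTER_CUBIC))
for a in (0,.12,.3): print(a,(proj(c,[*jw(74-54*np.sin(a),47.5),.018+.054*np.cos(a)])-[280,160])*4.7)
E
```

```text
[ 0.49974946 -0.26247466  0.21734746]
0 [234.65425551 240.51523947]
0.12 [225.4399     234.64582824]
0.3 [211.76693914 227.30384266]
```

View pics/w12b.png

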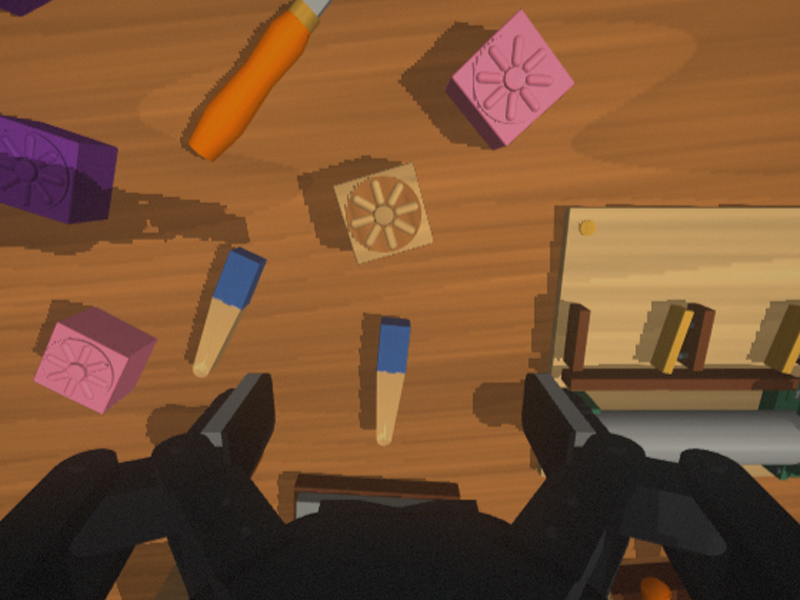

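View pics/s6b.png

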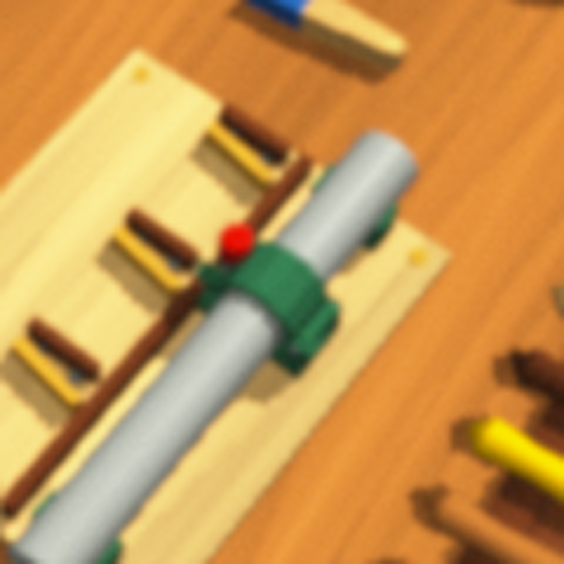

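```bash
cat >> h.py <<'E'
def blockpose(c,corn800,z=.042):
    P=np.array([onz(c,((x+.5)*.7-.5,(y+.5)*.7-.5),z)[:2] for x,y in corn800])
    e=P[[1,2,3,0]]-P; print('sides mm',np.round(np.linalg.norm(e,axis=1)*1000,1),'ctr',np.round(P.mean(0),4))
    ang=np.arctan2(e[:,1],e[:,0]); a=np.angle(np.exp(4j*ang).mean())/4; print('yaw mod90',round(a,4))
    return P.mean(0),a
def keypose(c,blue=(100,120,50),win=None):
    """per blue head: largest comps; axis via pale part"""
    h=cv2.cvtColor(c['frame'],cv2.COLOR_RGB2HSV)
    m=cv2.inRange(h,blue,(125,255,255)); n,l,st,ce=cv2.connectedComponentsWithStats(m)
    for i in range(1,n):
        if st[i,4]>60: print('blue',np.round(ce[i],1),st[i,4])
def px8(c,x,y,z): return onz(c,((x+.5)*.7-.5,(y+.5)*.7-.5),z)
E
python3 - <<'E'
from h import *
c=load('w12')
blockpose(c,[(335,186),(411,165),(433,239),(360,264)])
f=c['frame'][:,:,::-1]
cv2.imwrite('pics/w12c.png',cv2.resize(f[100:320,100:320],None,fx=2.7,fy=2.7,interpolation=cv2.INTER_CUBIC))
cv2.imwrite('pics/w12d.png',cv2.resize(f[105:195,225:310],None,fx=6.5,fy=6.5,interpolation=cv2.INTER_CUBIC))
E
```

```text
sides mm [52.5 51.2 54.  55.1] ctr [ 0.4515 -0.2658]
yaw mod90 0.2049
```

View pics/w12d.png

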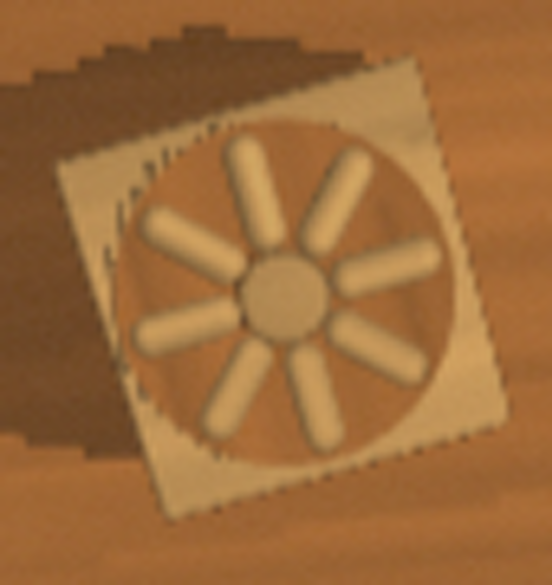

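View pics/w12c.png

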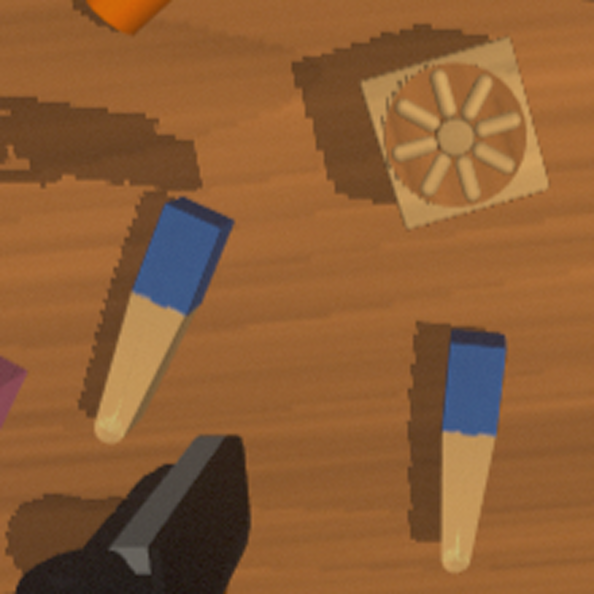

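```bash
python3 - <<'E'
from h import *
c=load('w12')
q=[((225+(x+.5)/6.5-.5+.5)/.7-.5,(105+(y+.5)/6.5-.5+.5)/.7-.5) for x,y in [(57,162),(414,58),(510,420),(170,520)]]
p,a=blockpose(c,q)
g=lambda x,y,z:onz(c,(100+(x+.5)/2.7-.5,100+(y+.5)/2.7-.5),z)
# keys: top head end mid, tip
for n,h1,h2,t in [('A',(452,343),(506,347),(456,570)),('B',(166,205),(218,233),(108,440))]:
  H=(g(*h1,.02)+g(*h2,.02))/2; T=g(*t,.018); d=(T-H)[:2]; print(n,'len',np.linalg.norm(d),'head w',np.linalg.norm(g(*h1,.02)-g(*h2,.02)),'ctr',np.round((H+T)[:2]/2,4),'yaw',np.arctan2(d[1],d[0]))
plan([*p,.12],a)
E
```

```text
sides mm [54.3 54.6 54.5 55.5] ctr [ 0.4514 -0.2661]
yaw mod90 0.1884
A len 0.11024447166346583 head w 0.022632086017050843 ctr [ 0.5933 -0.2765] yaw -0.1879983558128797
B len 0.10828687638949391 head w 0.022610556008536314 ctr [ 0.5222 -0.4032] yaw -0.5414810199112076
t13.08 tcp [ 0.4996 -0.2604  0.2176] turn [ 0.0026 -0.0023 -0.2774] shift cm [4.84 0.34 9.76] rows>=2.6
```

>>> send_rows(deltas=[[[0,0,-0.0925],[0,0,0],1],[[0,0,-0.0925],[0,0,0],1],[[0,0,-0.0925],[0,0,0],1],[[0,0,0],[1.7,0.1,3.2],1],[[0,0,0],[1.7,0.1,3.2],1],[[0,0,0],[1.44,0.14,3.3],1],[[0,0,0],[0,0,0],1],[[0,0,0],[0,0,0],1]])

```text
time: 13.75
tcp_pos: [0.4504, -0.265, 0.1207]
orientation: [-0.002, -0.094, 0.996, 0.002]
wrist_force: [0.1, 0.4, 1.7]
width: 0.0851
```

```bash
python3 - <<'E'
from h import *
c=shot('wrist','w13'); cv2.imwrite('pics/w13b.png',cv2.resize(c['frame'][:,:,::-1],(800,600),interpolation=cv2.INTER_CUBIC))
plan([.4514,-.2661,.044],.1884)
E
```

```text
t13.80 tcp [ 0.4525 -0.2666  0.1232] turn [0.0002 0.0004 0.0004] shift cm [0.09 0.07 7.92] rows>=1.9
```

View pics/w13b.png

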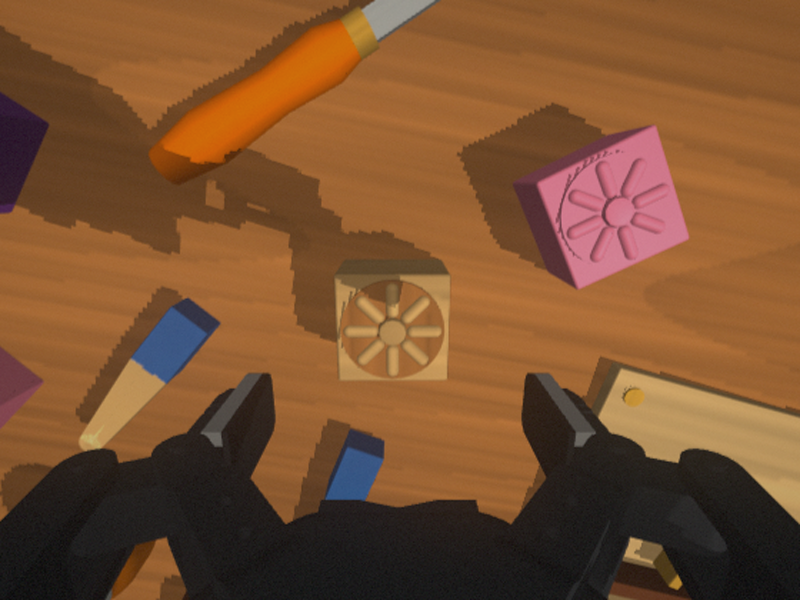

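>>> send_rows(deltas=[[[0,0,0],[0.05,0,2],1],[[0,0,0],[0.04,0,2],1],[[0,0,0],[0,0,2],1],[[0,0,0],[0,0,1.9],1],[[0,0,0],[0,0,0],1],[[0,0,0],[0,0,0],0.3],[[0,0,0],[0,0,0],0.3],[[0,0,0],[0,0,0],0.3],[[0,0,0],[0,0,0],0.3],[[0,0,0],[0,0,0],0.3],[[0,0,0],[0,0,0],0.3]])

```text
time: 14.72
tcp_pos: [0.453, -0.2692, 0.0464]
orientation: [0.002, -0.094, 0.996, -0.002]
wrist_force: [0.0, 0.5, 7.1]
width: 0.0546
```

```bash
python3 - <<'E'
from h import *
s=state(); print(s['tcp_pos'],s['width'],s['wrist_force'])
plan([*jw(-45,-109),.15],JY)
E
```

```text
[ 0.45302353 -0.26918226  0.0464286 ] 0.05462368608579522 [0.01763108 0.53814603 7.09771363]
t14.72 tcp [ 0.453  -0.2692  0.0464] turn [-0.0033  0.0044  0.278 ] shift cm [ -2.41  18.66 -10.36] rows>=5.2
```

>>> send_rows(deltas=[[[0,0,0],[0,0,-1.5],0.3],[[0,0,0],[0,0,-3],0.3],[[0,0,0],[0,0,-3],0.3],[[0,0,0.0925],[0,0,-2.8],0.3],[[0,0,0.0925],[0,0,0],0.3],[[0,0,0.0925],[0,0,0],0.3],[[0,0,0],[-0.4,3.1,0],0.3],[[0,0,0],[-0.4,3.1,0],0.3],[[0,0,0],[-0.4,3.1,0],0.3],[[0,0,0],[-0.4,3.1,0],0.3],[[0,0,0],[-0.4,3.1,0],0.3],[[0,0,0],[-0.4,3.1,0],0.3],[[0,0,0],[0,0,0],0.3],[[0,0,0],[0,0,0],0.3]])

```text
time: 15.88
tcp_pos: [0.4919, -0.0835, 0.1475]
orientation: [0.001, 0.043, 0.999, -0.0]
wrist_force: [0.8, 0.5, -1.4]
width: 0.0547
```

```bash
python3 - <<'E'
from h import *
s=state(); print(s['tcp_pos'],s['width'],s['wrist_force'],wj(s['tcp_pos']))
c=shot('wrist','w14'); cv2.imwrite('pics/w14b.png',cv2.resize(c['frame'][:,:,::-1],(800,600),interpolation=cv2.INTER_CUBIC))
plan([*jw(-45,-109),.15],JY)
E
```

```text
[ 0.49191094 -0.08346383  0.14747261] 0.0546976816174985 [ 0.82384596  0.54137035 -1.38997478] [ -47.10787407 -107.15412727]
t15.93 tcp [ 0.4918 -0.0845  0.1474] turn [-0.0008  0.0014  0.0025] shift cm [-0.21 -0.08 -0.26] rows>=0.1
```

View pics/w14b.png

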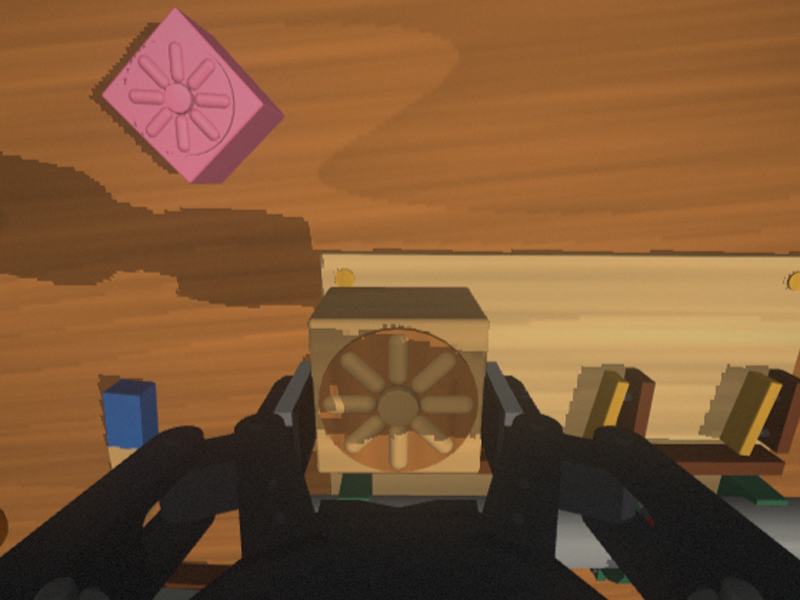

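```bash
python3 - <<'E'
from h import *
c=load('w14')
p,a=blockpose(c,[(310,320),(489,320),(479,473),(318,473)],z=.143)
print('blk ctr jig',wj(p))
print('corner -75,-155:',wj(px8(c,322,252,.01)))
f=c['frame'][:,:,::-1]
cv2.imwrite('pics/w14c.png',cv2.resize(f[165:350,205:400],None,fx=3.1,fy=3.1,interpolation=cv2.INTER_CUBIC))
E
```

```text
sides mm [54.6 55.1 55.  55.1] ctr [ 0.4907 -0.0821]
yaw mod90 -0.0879
blk ctr jig [ -48.46342357 -105.86969345]
corner -75,-155: [ -74.57302646 -152.59063463]
```

View pics/w14c.png

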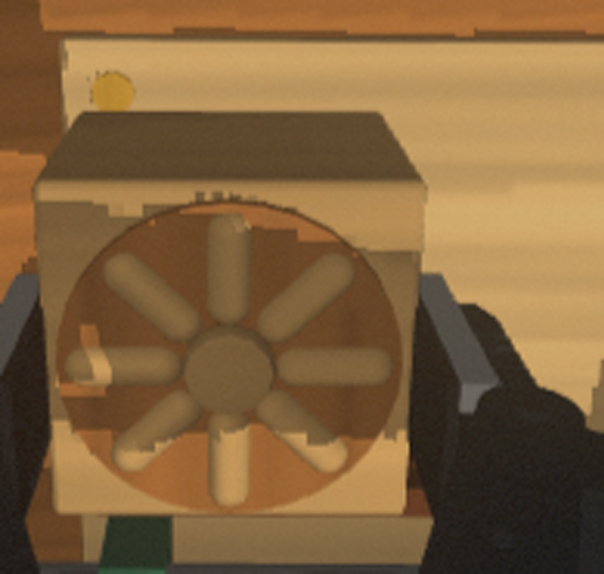

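>>> send_rows(deltas=[[[0,0,0],[-2.5,0.05,0],0.3],[[0,0,0],[-2.5,0.05,0],0.3],[[0,0,0],[-2.4,0.05,0],0.3],[[0,0,0],[0,0,2],0.3],[[0,0,0],[0,0,2],0.3],[[0,0,0],[0,0,2],0.3],[[0,0,0],[0,0,1],0.3],[[0,0,0],[0,0,0],0.3],[[0,0,0],[0,0,0],0.3]])

```text
time: 16.68
tcp_pos: [0.5649, -0.0908, 0.0764]
orientation: [-0.0, 0.046, 0.999, 0.0]
wrist_force: [-0.4, -1.0, -1.3]
width: 0.0548
```

```bash
python3 - <<'E'
from h import *
s=state(); print(s['tcp_pos'],s['width'],s['wrist_force'],wj(s['tcp_pos']))
c=shot('wrist','w15'); cv2.imwrite('pics/w15b.png',cv2.resize(c['frame'][:,:,::-1],(800,600),interpolation=cv2.INTER_CUBIC))
E
```

```text
[ 0.56485123 -0.09078513  0.07643501] 0.05482875319822392 [-0.37107786 -0.97927521 -1.32132949] [  26.19553052 -107.86070814]
```

View pics/w15b.png

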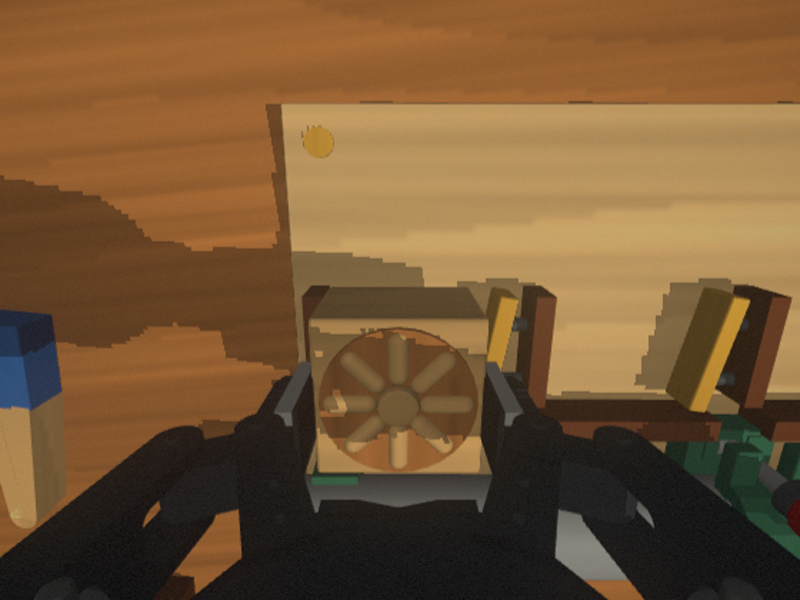

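>>> send_rows(deltas=[[[0,0,0],[0.2,0.3,0],0.3],[[0,0,0],[0,0,0.6],0.3],[[0,0,0],[0,0,0.6],0.3],[[0,0,0],[0,0,0.3],0.3],[[0,0,0],[0,0,0],0.3],[[0,0,0],[0,0,0],0.3]])

```text
time: 17.23
tcp_pos: [0.5632, -0.0866, 0.0611]
orientation: [-0.0, 0.045, 0.999, 0.0]
wrist_force: [-0.6, -1.1, -1.6]
width: 0.0544
```

>>> send_rows(deltas=[[[0,0,0],[0,0,0.2],0.3],[[0,0,0],[0,0,0.2],0.3],[[0,0,0],[0,0,0],0.3]])

```text
time: 17.48
tcp_pos: [0.5633, -0.0866, 0.0571]
orientation: [-0.0, 0.045, 0.999, 0.0]
wrist_force: [0.0, -0.1, -1.0]
width: 0.0547
```

>>> send_rows(deltas=[[[0,0,0],[0,0,0.1],0.3],[[0,0,0],[0,0,0.1],0.3],[[0,0,0],[0,0,0],0.3]])

```text
time: 17.73
tcp_pos: [0.5636, -0.0867, 0.0565]
orientation: [-0.0, 0.045, 0.999, -0.0]
wrist_force: [-3.8, 1.1, 7.3]
width: 0.055
```

>>> send_rows(deltas=[[[0,0,0],[-0.15,0,-0.07],0.3],[[0,0,0],[-0.15,0,0],0.3],[[0,0,0],[-0.1,0,0],0.3],[[0,0,0],[0,0,0],0.3]])

```text
time: 18.07
tcp_pos: [0.5677, -0.0871, 0.0565]
orientation: [0.0, 0.045, 0.999, -0.0]
wrist_force: [-3.6, 0.7, 5.2]
width: 0.0545
```

>>> send_rows(deltas=[[[0,0,0],[0,-0.15,0],0.3],[[0,0,0],[0,-0.15,0],0.3],[[0,0,0],[0,0,0],0.3]])

```text
time: 18.32
tcp_pos: [0.5678, -0.0902, 0.0565]
orientation: [0.001, 0.045, 0.999, 0.0]
wrist_force: [0.0, 3.4, 2.6]
width: 0.0546
```

>>> send_rows(deltas=[[[0,0,0],[-0.15,0,0],0.3],[[0,0,0],[-0.15,0,0],0.3],[[0,0,0],[0,0,0],0.3]])

```text
time: 18.57
tcp_pos: [0.5698, -0.0905, 0.0565]
orientation: [-0.001, 0.045, 0.999, -0.0]
wrist_force: [-3.1, 1.4, 7.5]
width: 0.055
```

>>> send_rows(deltas=[[[0,0,0],[0,-0.1,0],0.3],[[0,0,0],[0,-0.1,0],0.3],[[0,0,0],[0,0,0],0.3]])

```text
time: 18.82
tcp_pos: [0.5702, -0.0922, 0.0565]
orientation: [0.0, 0.045, 0.999, 0.0]
wrist_force: [-0.6, 3.8, 5.3]
width: 0.0549
```

```bash
python3 - <<'E'
from h import *
s=state(); print(s['tcp_pos'],s['width'],s['wrist_force'],wj(s['tcp_pos']))
E
```

```text
[ 0.57023712 -0.09220397  0.05651445] 0.054853005618123174 [-0.63768021  3.83328382  5.26199425] [  31.6875081  -108.78752981]
```

>>> send_rows(deltas=[[[0,0,0],[-0.15,0,-0.05],0.3],[[0,0,0],[-0.15,0,0],0.3],[[0,0,0],[0,0,0],0.3]])

```text
time: 19.07
tcp_pos: [0.5705, -0.0922, 0.0565]
orientation: [-0.003, 0.045, 0.999, 0.0]
wrist_force: [-11.7, 2.7, 14.2]
width: 0.0548
```

>>> send_rows(deltas=[[[0,0,0],[0,-0.15,0],0.3],[[0,0,0],[0,-0.15,0],0.3],[[0,0,0],[0,0,0],0.3]])

```text
time: 19.32
tcp_pos: [0.5705, -0.0927, 0.0566]
orientation: [-0.003, 0.045, 0.999, 0.003]
wrist_force: [-10.3, 13.0, 15.1]
width: 0.0545
```

```bash
python3 - <<'E'
from h import *
s=state(); print(s['tcp_pos'],s['width'],s['wrist_force'],wj(s['tcp_pos']))
c=shot('wrist','w16'); cv2.imwrite('pics/w16b.png',cv2.resize(c['frame'][150:350,180:380,::-1],(600,600),interpolation=cv2.INTER_CUBIC))
E
```

```text
[ 0.57049182 -0.09265815  0.05661677] 0.05451823512159868 [-10.27301497  13.0239111   15.05801333] [  31.9821715  -109.21686693]
```

View pics/w16b.png

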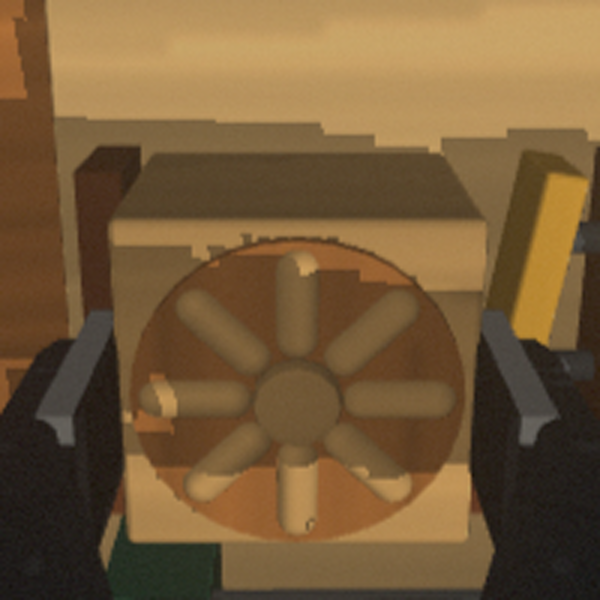

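>>> send_rows(deltas=[[[0,0,0],[0,0,0],1],[[0,0,0],[0,0,0],1],[[0,0,0],[0,0,0],1],[[0,0,0],[0,0,-1],1],[[0,0,0],[0,0,-3],1],[[0,0,0],[2,0,-3],1],[[0,0,0],[3,0,-3],1],[[0,0,0],[0,0,0],1],[[0,0,0],[0,0,0],1]])

```text
time: 20.12
tcp_pos: [0.5245, -0.092, 0.1596]
orientation: [0.003, 0.045, 0.999, -0.001]
wrist_force: [-0.1, 0.7, -0.2]
width: 0.0855
```

```bash
python3 - <<'E'
from h import *
s=state(); print(s['tcp_pos'],s['width'],s['wrist_force'],wj(s['tcp_pos']))
c=shot('wrist','w17'); cv2.imwrite('pics/w17b.png',cv2.resize(c['frame'][:,:,::-1],(800,600),interpolation=cv2.INTER_CUBIC))
c=shot('top','t2'); cv2.imwrite('pics/t2b.png',cv2.resize(c['frame'][110:300,120:470,::-1],None,fx=2.2,fy=2.2,interpolation=cv2.INTER_CUBIC))
E
```

```text
[ 0.52449169 -0.09196911  0.15962384] 0.08553775948604911 [-0.06374038  0.71887222 -0.2034418 ] [ -13.89232741 -112.68338901]
```

View pics/w17b.png

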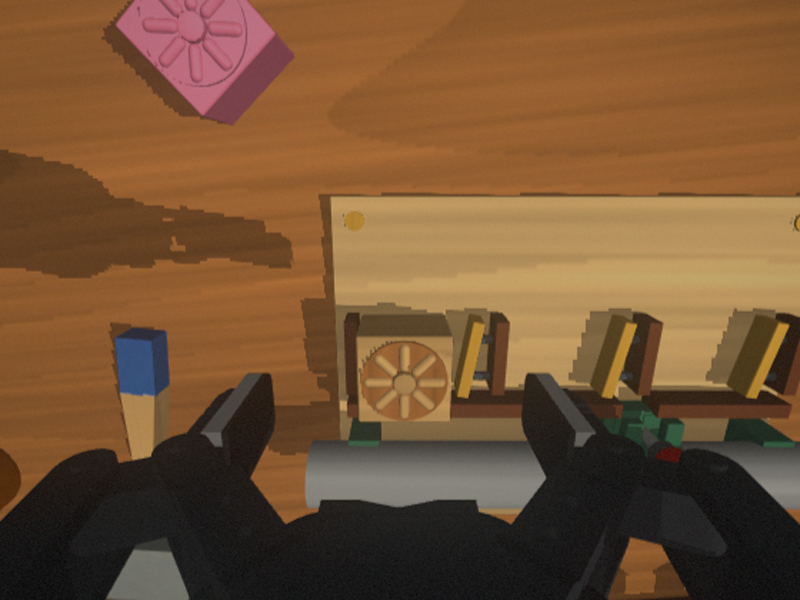

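View pics/t2b.png

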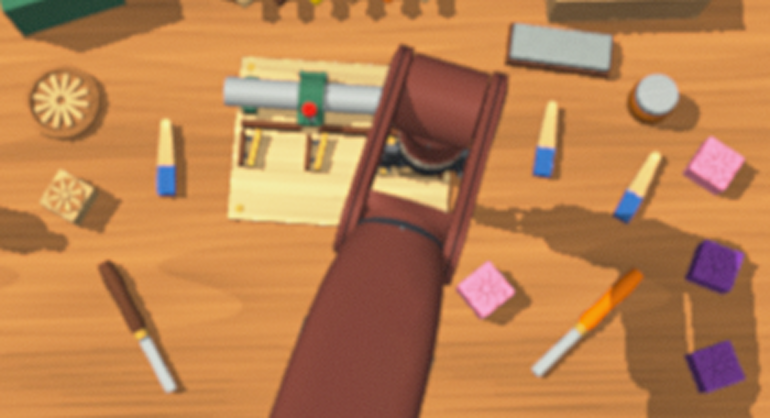

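```bash
python3 - <<'E'
from h import *
c=load('w17')
H=(px8(c,117,344,.02)+px8(c,166,342,.02))/2; print('head back mid',H)  # far-from-thin top edge
print('pred', np.array([.5933,-.2765])-.055*np.array([np.cos(-.188),np.sin(-.188)]))
plan([.556,-.2702,.12],-.188)
E
```

```text
head back mid [ 0.54276767 -0.26137629  0.02      ]
pred [ 0.5392691 -0.2662208]
t20.22 tcp [ 0.5237 -0.0914  0.1564] turn [-0.0003  0.0009  0.0978] shift cm [ -6.52 -16.96   3.64] rows>=4.4
```

>>> send_rows(deltas=[[[0,0,0.049],[0,0,-1],1],[[0,0,0.049],[0,0,0],1],[[0,0,0],[-1.0,-3.4,0],1],[[0,0,0],[-1.0,-3.4,0],1],[[0,0,0],[-1.0,-3.4,0],1],[[0,0,0],[-0.5,-3.4,0],1],[[0,0,0],[-0.5,-3.4,1],1],[[0,0,0],[0,0,0],1],[[0,0,0],[0,0,0],1]])

```text
time: 20.97
tcp_pos: [0.5298, -0.2669, 0.1531]
orientation: [-0.002, 0.095, 0.995, 0.001]
wrist_force: [-0.1, 0.4, 0.1]
width: 0.0851
```

```bash
python3 - <<'E'
from h import *
s=state(); print(s['tcp_pos'])
c=shot('wrist','w18'); cv2.imwrite('pics/w18b.png',cv2.resize(c['frame'][:,:,::-1],(800,600),interpolation=cv2.INTER_CUBIC))
E
```

```text
[ 0.52982349 -0.26688516  0.15312155]
```

View pics/w18b.png

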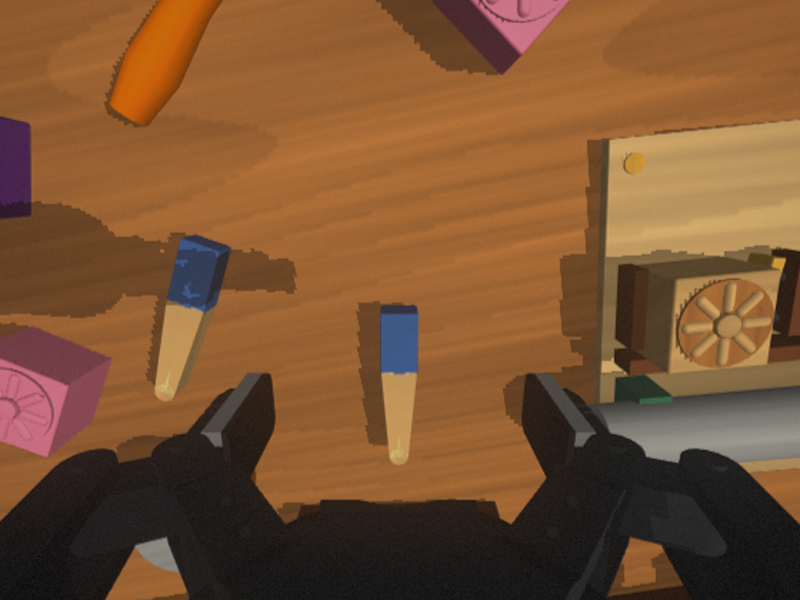

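```bash
python3 - <<'E'
from h import *
c=load('w18')
H=(px8(c,381,316,.02)+px8(c,418,315,.02))/2; T=px8(c,399,463,.018); B=(px8(c,382,374,.02)+px8(c,417,374,.02))/2
d=(T-H)[:2]; y=np.arctan2(d[1],d[0]); print(H,B,T,np.linalg.norm(d),y)
g=H[:2]+.018*d/np.linalg.norm(d); print(g)
plan([g[0],g[1]-.0013,.029],y)
print([np.linalg.norm((px8(c,381,316,.02)-px8(c,418,315,.02)))])
E
```

```text
[ 0.54068199 -0.26658446  0.02      ] [ 0.57990723 -0.27408863  0.02      ] [ 0.64771685 -0.28741458  0.018     ] 0.10904290691883936 -0.19220813004791473
[ 0.55835051 -0.27002294]
t21.02 tcp [ 0.5302 -0.2656  0.1537] turn [ 0.002  -0.0038  0.0027] shift cm [-2.87 -0.02 12.47] rows>=3.1
[np.float64(0.02311591898368236)]
```

>>> send_rows(deltas=[[[0,0,0],[-1.4,0,3],1],[[0,0,0],[-1.4,0,3],0.8],[[0,0,0],[-0.07,0,3],0.8],[[0,0,0],[0,0,2.5],0.8],[[0,0,0],[0,0,0.9],0.8],[[0,0,0],[0,0,0],0.8],[[0,0,0],[0,0,0],0],[[0,0,0],[0,0,0],0],[[0,0,0],[0,0,0],0],[[0,0,0],[0,0,0],0],[[0,0,0],[0,0,0],0],[[0,0,0],[0,0,0],0],[[0,0,0],[0,0,0],0]])

```text
time: 22.1
tcp_pos: [0.5607, -0.2719, 0.0347]
orientation: [0.002, 0.094, 0.996, -0.001]
wrist_force: [-0.4, 1.3, 6.2]
width: 0.0222
```

```bash
python3 - <<'E'
from h import *
s=state(); print(s['tcp_pos'],s['width'],s['wrist_force'])
c=shot('wrist','w19'); cv2.imwrite('pics/w19b.png',cv2.resize(c['frame'][150:,100:460,::-1],None,fx=2.1,fy=2.1,interpolation=cv2.INTER_CUBIC))
E
```

```text
[ 0.56069364 -0.27191385  0.03467917] 0.022211460093720426 [-0.44533338  1.34868669  6.24123814]
```

View pics/w19b.png

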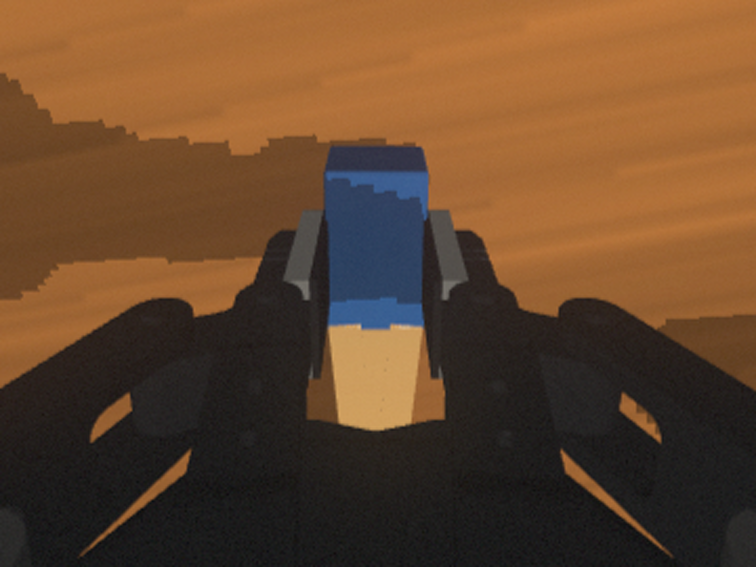

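```bash
python3 - <<'E'
from h import *
c=load('w19')
f=lambda x,y:(100+(x+.5)/2.1-.5,150+(y+.5)/2.1-.5)
H=(onz(c,f(325,171),.02)+onz(c,f(428,171),.02))/2; B=(onz(c,f(328,325),.02)+onz(c,f(424,325),.02))/2
print(H,B,np.linalg.norm(B-H))
d=np.array([.56069,-.27191]); u=np.array([np.cos(-.1895),np.sin(-.1895)])
print('back edge behind TCP',(H[:2]-d)@u,'boundary',(B[:2]-d)@u, 'lat',(H[:2]-d)@np.array([-u[1],u[0]]))
plan([*jw(-140,-70),.08],JY-.078)
E
```

```text
[ 0.53945937 -0.26650166  0.02      ] [ 0.57881519 -0.27404887  0.02      ] 0.040072939003282175
back edge behind TCP -0.0218693262242213 boundary 0.018203612759115338 lat 0.0013123559601291319
t22.15 tcp [ 0.5607 -0.2719  0.0347] turn [-0.0014  0.0038 -0.0196] shift cm [19.49 20.41 -4.53] rows>=6.9
```

```bash
python3 - <<'E'
from h import *
plan([*jw(-103,-67.3),.085],JY-.078)
E
```

```text
t22.15 tcp [ 0.5607 -0.2719  0.0347] turn [-0.0014  0.0038 -0.0196] shift cm [15.82 20.97 -5.03] rows>=6.4
```

>>> send_rows(deltas=[[[0,0,0],[0,0,-1],0],[[0,0,0],[0,0,-3],0],[[0,0,-0.02],[0,0,-3],0],[[0,0,0],[2.26,3,0],0],[[0,0,0],[2.26,3,0],0],[[0,0,0],[2.26,3,0],0],[[0,0,0],[2.26,3,0],0],[[0,0,0],[2.26,3,0],0],[[0,0,0],[2.26,3,0],0],[[0,0,0],[2.26,3,0],0],[[0,0,0],[0,0,0],0],[[0,0,0],[0,0,0],0]])

```text
time: 23.15
tcp_pos: [0.4376, -0.0361, 0.1027]
orientation: [0.0, 0.082, 0.997, -0.0]
wrist_force: [0.9, -0.6, -0.0]
width: 0.0225
```

```bash
python3 - <<'E'
from h import *
s=state(); print(s['tcp_pos'],s['width'],s['wrist_force'])
c=shot('wrist','w20'); cv2.imwrite('pics/w20b.png',cv2.resize(c['frame'][:,:,::-1],(800,600),interpolation=cv2.INTER_CUBIC))
plan([*jw(-103,-67.3),.052],JY-.078)
E
```

```text
[ 0.437571   -0.03608232  0.10274917] 0.022476676150053863 [ 0.85728685 -0.55752982 -0.02643961]
t23.20 tcp [ 0.4387 -0.0372  0.1031] turn [-0.0005  0.002   0.0022] shift cm [-0.14 -0.13  5.11] rows>=1.2
```

View pics/w20b.png

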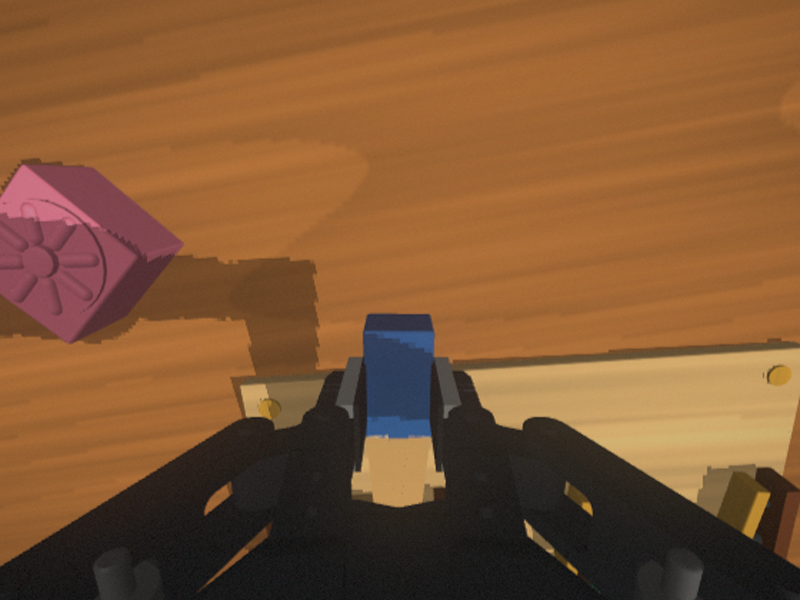

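>>> send_rows(deltas=[[[0,0,0],[-0.14,-0.13,2],0],[[0,0,0],[0,0,2],0],[[0,0,0],[0,0,1.2],0],[[0,0,0],[0,0,0],0],[[0,0,0],[0,0,0],0]])

```text
time: 23.62
tcp_pos: [0.4397, -0.0399, 0.0501]
orientation: [-0.0, 0.085, 0.996, 0.0]
wrist_force: [0.7, -1.2, -1.1]
width: 0.0217
```

```bash
python3 - <<'E'
from h import *
s=state(); print(s['tcp_pos'],s['width'],s['wrist_force'],wj(s['tcp_pos']))
plan([*jw(-103+42,-67.3),.0475],JY-.078)
c=shot('scene','s7');f=c['frame'][:,:,::-1]
cv2.imwrite('pics/s7b.png',cv2.resize(f[180:300,230:350],None,fx=4.7,fy=4.7,interpolation=cv2.INTER_CUBIC))
E
```

```text
[ 0.43967088 -0.03994335  0.05008154] 0.021715819816966755 [ 0.65979186 -1.18727184 -1.13135432] [-103.06351159  -68.52742409]
t23.62 tcp [ 0.4397 -0.0399  0.0501] turn [-0.0001 -0.001  -0.0008] shift cm [-4.18  0.45  0.26] rows>=1.0
```

View pics/s7b.png

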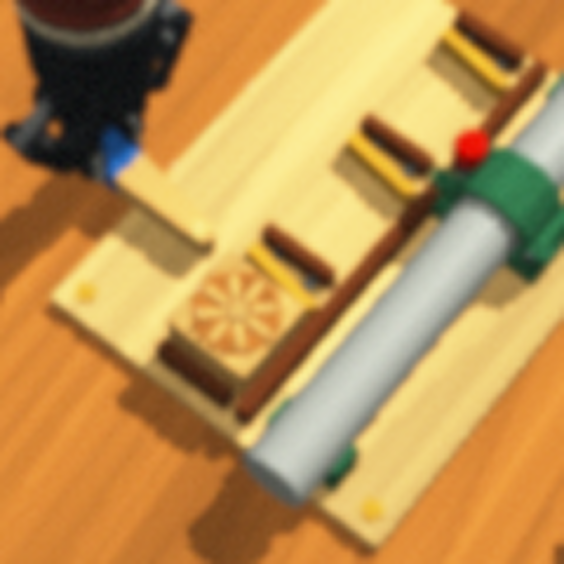

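>>> send_rows(deltas=[[[0,0,0],[-0.7,0.13,0.05],0],[[0,0,0],[-0.7,0.09,0.05],0],[[0,0,0],[-0.7,0.06,0.05],0],[[0,0,0],[-0.7,0.06,0.05],0],[[0,0,0],[-0.7,0.06,0.05],0],[[0,0,0],[-0.7,0.06,0],0],[[0,0,0],[0,0,0],0],[[0,0,0],[0,0,0],0]])

```text
time: 24.33
tcp_pos: [0.4825, -0.0421, 0.0476]
orientation: [0.001, 0.084, 0.996, -0.0]
wrist_force: [1.0, -4.8, -2.0]
width: 0.0225
```

```bash
python3 - <<'E'
from h import *
s=state(); print(s['tcp_pos'],s['width'],s['wrist_force'],wj(s['tcp_pos']))
c=shot('scene','s8');f=c['frame'][:,:,::-1]
cv2.imwrite('pics/s8b.png',cv2.resize(f[180:300,230:350],None,fx=4.7,fy=4.7,interpolation=cv2.INTER_CUBIC))
c=shot('wrist','w21'); cv2.imwrite('pics/w21b.png',cv2.resize(c['frame'][:,:,::-1],(800,600),interpolation=cv2.INTER_CUBIC))
E
```

```text
[ 0.48250175 -0.04211109  0.04760423] 0.022512381569311075 [ 1.03661678 -4.78364133 -1.96865776] [-60.21183815 -66.81967906]
```

View pics/s8b.png

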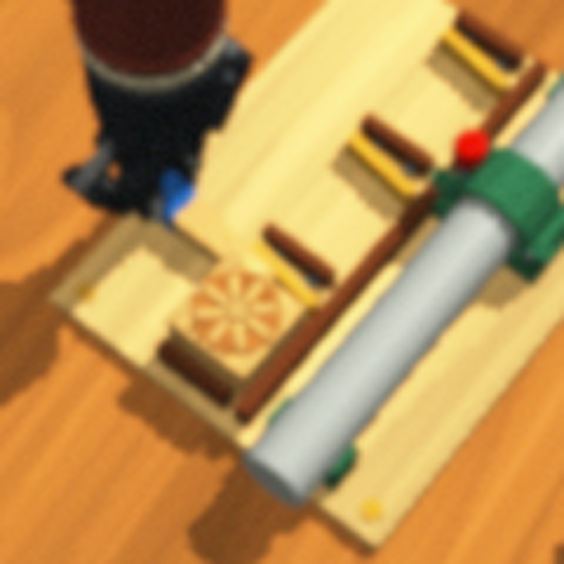

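View pics/w21b.png

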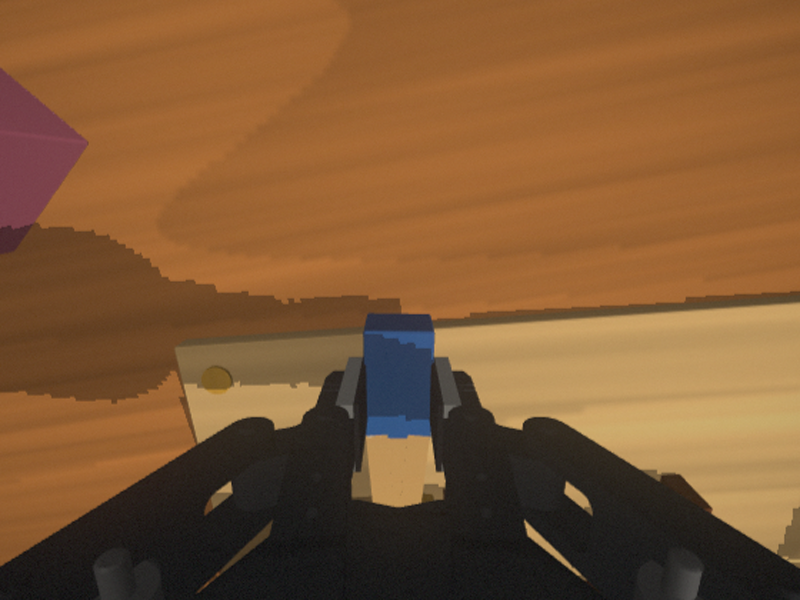

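>>> send_rows(deltas=[[[0,0,0],[0,-0.05,0.1],0],[[0,0,0],[-0.3,-0.02,0.1],0],[[0,0,0],[-0.3,0,0.03],0],[[0,0,0],[-0.3,0.01,0],0],[[0,0,0],[0,0,0],0]])

```text
time: 24.85
tcp_pos: [0.4888, -0.0435, 0.0447]
orientation: [-0.002, 0.084, 0.996, -0.0]
wrist_force: [-5.1, -4.2, 0.6]
width: 0.0223
```

```bash
python3 - <<'E'
from h import *
s=state(); print(s['tcp_pos'],s['width'],s['wrist_force'],wj(s['tcp_pos']))
E
```

```text
[ 0.48880112 -0.04352879  0.04473373] 0.022286818351307025 [-5.08945713 -4.22898463  0.55238483] [-53.81020051 -67.66290061]
```

>>> send_rows(deltas=[[[0,0,0],[-0.3,0,0],0],[[0,0,0],[-0.3,0,0],0],[[0,0,0],[-0.3,0.02,0],0],[[0,0,0],[0,0,0],0]])

```text
time: 25.18
tcp_pos: [0.4964, -0.0447, 0.0446]
orientation: [-0.004, 0.084, 0.996, 0.0]
wrist_force: [-10.9, -5.2, 8.5]
width: 0.0219
```

```bash
python3 - <<'E'
from h import *
s=state(); print(s['tcp_pos'],s['width'],s['wrist_force'],wj(s['tcp_pos']))
E
```

```text
[ 0.49637665 -0.04470681  0.04463224] 0.02187981369568685 [-10.88244209  -5.2345489    8.509169  ] [-46.15925594 -68.15221486]
```

>>> send_rows(deltas=[[[0,0,0],[-0.3,0.01,-0.03],0],[[0,0,0],[-0.3,0.02,-0.03],0],[[0,0,0],[-0.3,0.02,0],0],[[0,0,0],[0,0,0],0]])

```text
time: 25.52
tcp_pos: [0.5046, -0.0459, 0.0447]
orientation: [-0.005, 0.083, 0.997, -0.0]
wrist_force: [-12.5, -6.6, 6.9]
width: 0.0222
```

```bash
python3 - <<'E'
from h import *
s=state(); print(s['tcp_pos'],s['width'],s['wrist_force'],wj(s['tcp_pos']))
c=shot('wrist','w22'); cv2.imwrite('pics/w22b.png',cv2.resize(c['frame'][:,:,::-1],(800,600),interpolation=cv2.INTER_CUBIC))
c=shot('scene','s9');f=c['frame'][:,:,::-1]
cv2.imwrite('pics/s9b.png',cv2.resize(f[180:300,230:350],None,fx=4.7,fy=4.7,interpolation=cv2.INTER_CUBIC))
E
```

```text
[ 0.50456649 -0.0458729   0.04465787] 0.022247598869792003 [-12.49337997  -6.55309701   6.89960319] [-37.89759352 -68.57418967]
```

View pics/w22b.png

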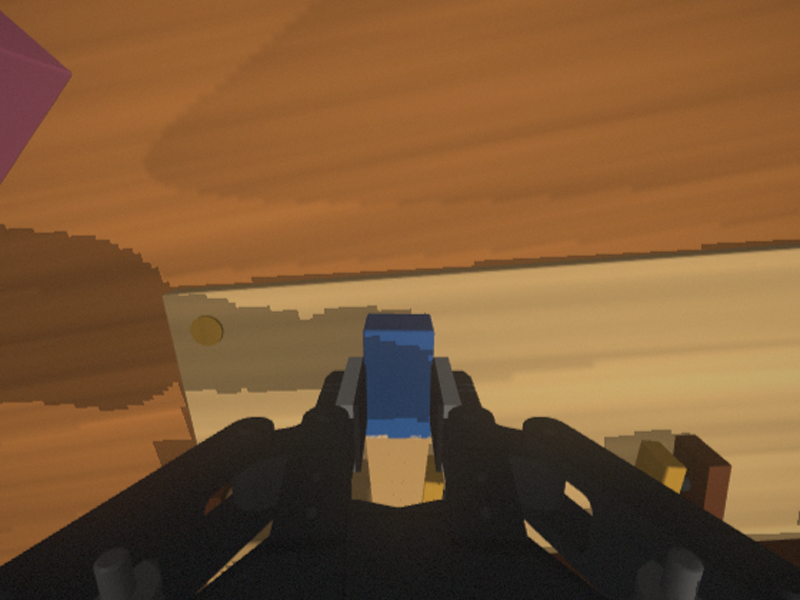

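View pics/s9b.png

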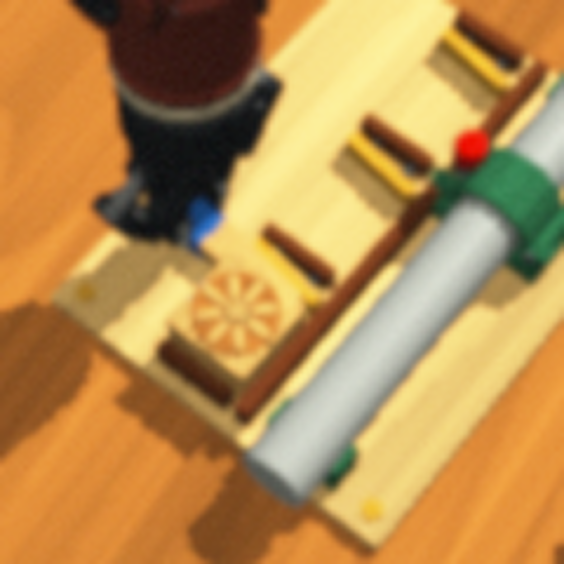

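>>> send_rows(deltas=[[[0,0,0],[-0.2,0.02,0],0],[[0,0,0],[-0.15,0.02,0],0],[[0,0,0],[0,0,0],0],[[0,0,0],[0,0,0],0]])

```text
time: 25.95
tcp_pos: [0.5071, -0.0461, 0.0446]
orientation: [-0.005, 0.083, 0.997, -0.0]
wrist_force: [-16.0, -6.9, 9.6]
width: 0.0225
```

```bash
python3 - <<'E'
from h import *
s=state(); print(s['tcp_pos'],s['width'],s['wrist_force'],wj(s['tcp_pos']))
E
```

```text
[ 0.50711664 -0.0460886   0.04462282] 0.022451158813171404 [-16.0485742   -6.88001052   9.57222238] [-35.33837783 -68.55878272]
```

>>> send_rows(deltas=[[[0,0,0],[0,0,0],1],[[0,0,0],[0,0,0],1],[[0,0,0],[0,0,0],1],[[0,0,0],[0,0,-0.5],1],[[0,0,0],[0,0,-2.5],1],[[0,0,0],[1,0,-3],1],[[0,0,0],[1,0,-3],1],[[0,0,0],[0,0,-3],1],[[0,0,0],[0,0,0],1],[[0,0,0],[0,0,0],1]])

```text
time: 26.78
tcp_pos: [0.494, -0.0429, 0.1689]
orientation: [0.003, 0.084, 0.996, -0.0]
wrist_force: [-0.7, -0.7, -0.3]
width: 0.0855
```

```bash
python3 - <<'E'
from h import *
s=state(); print(s['tcp_pos'],s['width'],s['wrist_force'],wj(s['tcp_pos']))
c=shot('wrist','w23'); cv2.imwrite('pics/w23b.png',cv2.resize(c['frame'][:,:,::-1],(800,600),interpolation=cv2.INTER_CUBIC))
E
```

```text
[ 0.49404384 -0.04286592  0.16891515] 0.08546729662755904 [-0.7076618  -0.6841809  -0.26546909] [-48.64873187 -66.52944161]
```

View pics/w23b.png

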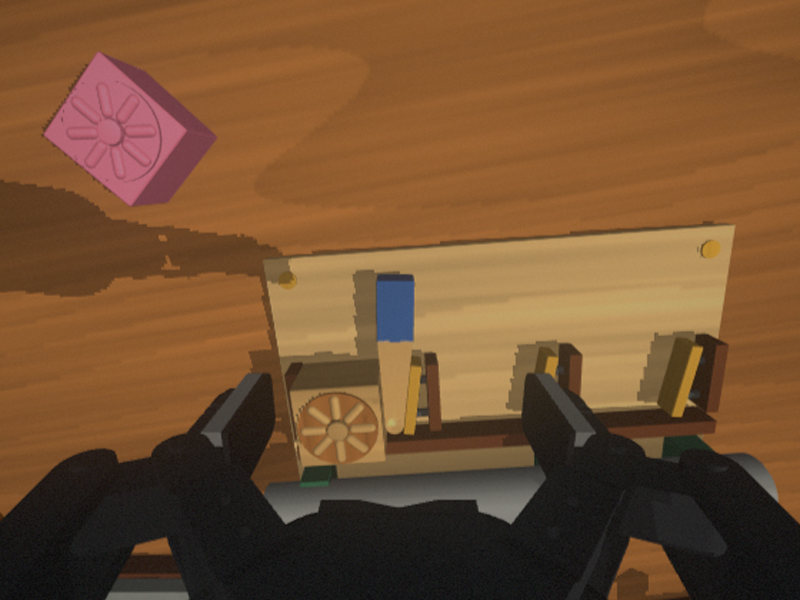

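```bash
python3 - <<'E'
from h import *
c=load('w23')
P=lambda x,y,z: np.round(wj(px8(c,x,y,z)),1)
print('corner',P(264,261,.01),'back edge',P(377,282,.03),P(414,282,.03),'nose',P(394,432,.028))
print('rib1 near L,R',P(425,356,.03),P(440,354,.03),'shoe0 near L/R',P(411,356,.028),P(421,354,.028))
print('rib2 near',P(557,347,.03),P(582,345,.03),'shoe1 near',P(540,350,.028),P(558,348,.028))
cv2.imwrite('pics/w23c.png',cv2.resize(c['frame'][150:350,180:420,::-1],None,fx=3.2,fy=2.9,interpolation=cv2.INTER_CUBIC))
E
```

```text
corner [ -72.7 -152.7] back edge [-57.5 -77.9] [-55.8 -54.9] nose [ 51.8 -75.9]
rib1 near L,R [ -5.2 -50.9] [ -5.9 -41. ] shoe0 near L/R [ -5.  -60.1] [ -6.  -53.4]
rib2 near [-5.  35.6] [-5.2 51.8] shoe1 near [-2.9 25.2] [-3.4 37. ]
```

View pics/w23c.png

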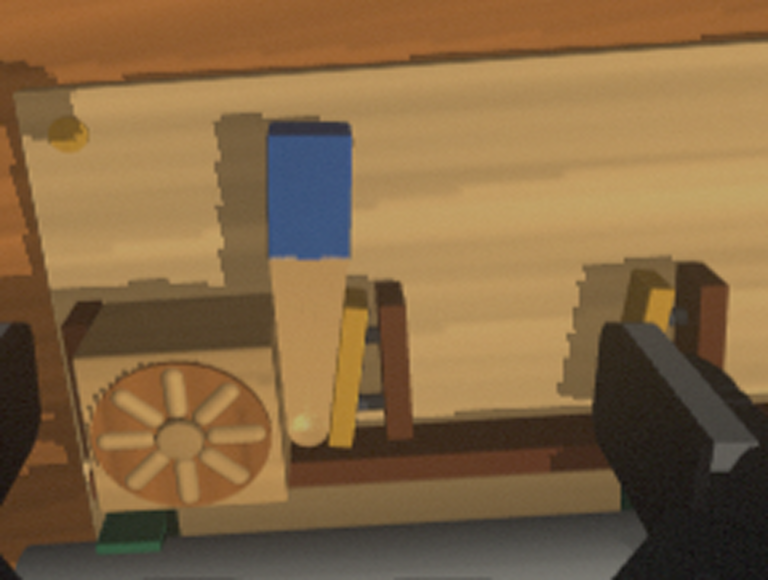

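```bash
python3 - <<'E'
from h import *
plan([.566,.404,.22],0.0)
c=load('top0'); print(onz(c,(94,201.4),.15))
E
```

```text
t26.83 tcp [ 0.4928 -0.0426  0.167 ] turn [-1.000e-04  2.500e-03 -1.674e-01] shift cm [-7.32 44.66 -5.3 ] rows>=10.9
[0.49036142 0.53938797 0.15      ]
```

>>> send_rows(deltas=[[[0,0,-0.084],[0,0,-2.5],1],[[0,0,-0.084],[0,0,-2.8],1],[[0,0,0],[-0.6,3.7,0],1],[[0,0,0],[-0.6,3.7,0],1],[[0,0,0],[-0.6,3.7,0],1],[[0,0,0],[-0.6,3.7,0],1],[[0,0,0],[-0.6,3.7,0],1],[[0,0,0],[-0.6,3.7,0],1],[[0,0,0],[-0.6,3.7,0],1],[[0,0,0],[-0.6,3.7,0],1],[[0,0,0],[-0.6,3.7,0],1],[[0,0,0],[-0.6,3.7,0],1],[[0,0,0],[-0.6,3.7,0],1],[[0,0,0],[-0.6,3.7,0],1],[[0,0,0],[0,0,0],1],[[0,0,0],[0,0,0],1]])

```text
time: 28.17
tcp_pos: [0.5625, 0.4029, 0.2154]
orientation: [-0.002, -0.002, 1.0, -0.001]
wrist_force: [0.2, -0.5, 0.8]
width: 0.0854
```

```bash
python3 - <<'E'
from h import *
s=state(); print(s['tcp_pos'],s['width'])
c=shot('wrist','w24'); cv2.imwrite('pics/w24b.png',cv2.resize(c['frame'][:,:,::-1],(800,600),interpolation=cv2.INTER_CUBIC))
E
```

```text
[0.56253783 0.40289912 0.21537082] 0.08542314270806818
```

View pics/w24b.png

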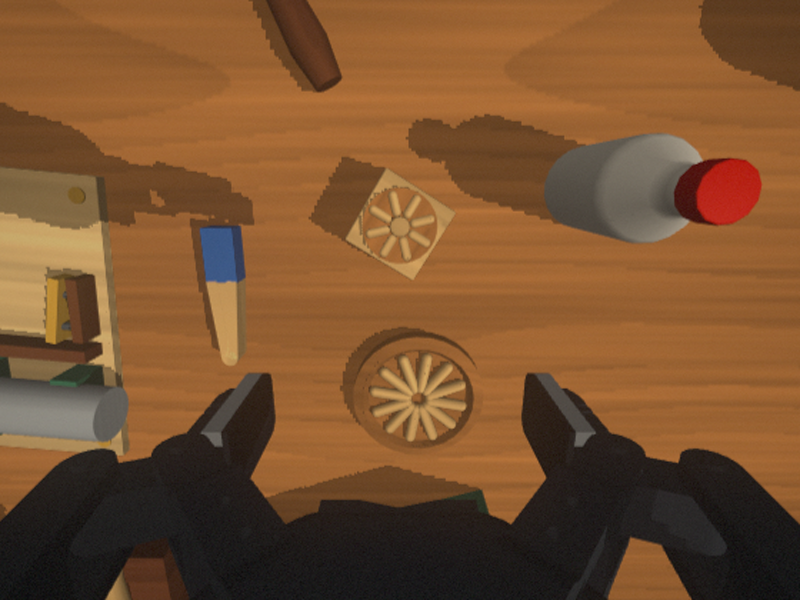

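```bash
python3 - <<'E'
from h import *
c=load('w24'); f=c['frame'][:,:,::-1]
cv2.imwrite('pics/w24c.png',cv2.resize(f[105:205,230:330],None,fx=6,fy=6,interpolation=cv2.INTER_CUBIC))
p,a=blockpose(c,[(389,168),(454,214),(413,279),(346,237)])
cv2.imwrite('pics/w24d.png',cv2.resize(f[150:265,130:180],None,fx=5,fy=5,interpolation=cv2.INTER_CUBIC))
E
```

```text
sides mm [52.9 52.7 55.  54.2] ctr [0.5218 0.4049]
yaw mod90 -0.5683
```

View pics/w24c.png

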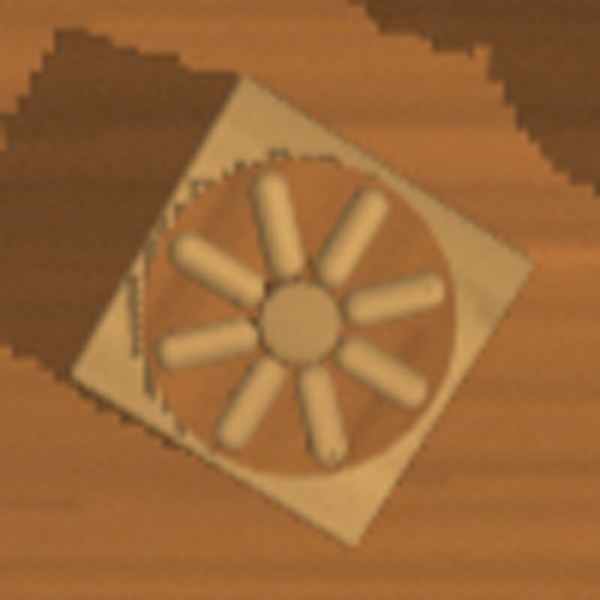

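View pics/w24d.png

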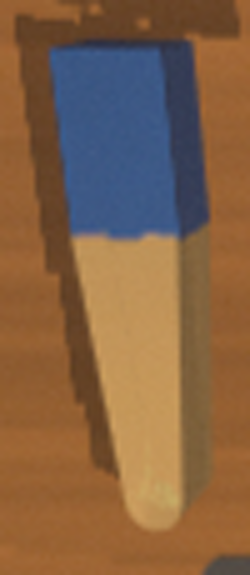

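```bash
python3 - <<'E'
from h import *
c=load('w24')
q=[((230+(x+.5)/6-.5+.5)/.7-.5,(105+(y+.5)/6-.5+.5)/.7-.5) for x,y in [(243,76),(535,265),(355,546),(72,375)]]
p,a=blockpose(c,q)
plan([p[0],p[1]-.0015,.12],a)
g=lambda x,y,z:onz(c,(130+(x+.5)/5-.5,150+(y+.5)/5-.5),z)
H=(g(52,50,.02)+g(163,48,.02))/2; T=g(152,527,.017); d=(T-H)[:2]; print('keyC back',H,'len',np.linalg.norm(d),'yaw',np.arctan2(d[1],d[0]))
E
```

```text
sides mm [55.1 54.5 54.8 54.6] ctr [0.5219 0.4045]
yaw mod90 -0.5467
t28.22 tcp [0.5628 0.4015 0.216 ] turn [-0.0033 -0.003   0.5485] shift cm [ 3.57 -1.99  9.6 ] rows>=2.5
keyC back [0.5262765  0.26933241 0.02      ] len 0.11054085283936732 yaw -0.032348166659681786
```

>>> send_rows(deltas=[[[0,0,0.11],[0,0,0],1],[[0,0,0.11],[0,0,0],1],[[0,0,0.11],[0,0,0],1],[[0,0,0.11],[0,0,0],1],[[0,0,0.109],[0,0,0],1],[[0,0,0],[1.2,-0.66,3.2],1],[[0,0,0],[1.2,-0.66,3.2],1],[[0,0,0],[1.17,-0.66,3.2],1],[[0,0,0],[0,0,0],1],[[0,0,0],[0,0,0],1]])

```text
time: 29.05
tcp_pos: [0.5214, 0.4008, 0.1206]
orientation: [-0.002, 0.271, 0.963, -0.002]
wrist_force: [-0.0, 0.5, 0.6]
width: 0.0857
```

```bash
python3 - <<'E'
from h import *
c=shot('wrist','w25'); cv2.imwrite('pics/w25b.png',cv2.resize(c['frame'][:,:,::-1],(800,600),interpolation=cv2.INTER_CUBIC))
plan([.5219,.403,.044],-.5467)
E
```

```text
t29.10 tcp [0.5238 0.4021 0.1236] turn [-0.0003  0.0003 -0.0029] shift cm [ 0.21 -0.02  7.96] rows>=1.9
```

View pics/w25b.png

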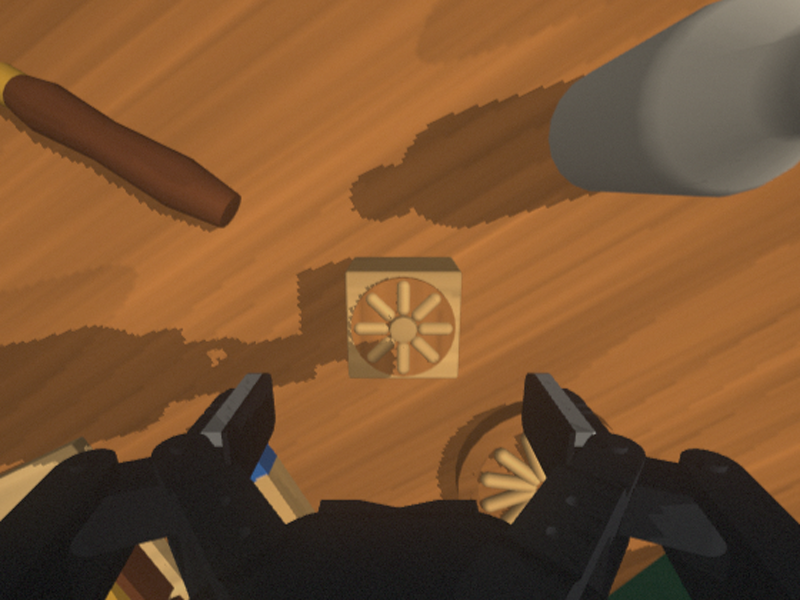

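>>> send_rows(deltas=[[[0,0,0],[0.1,0.1,2],1],[[0,0,0],[0.1,0.1,2],1],[[0,0,0],[0,0,2],1],[[0,0,0],[0,0,1.9],1],[[0,0,0],[0,0,0],1],[[0,0,0],[0,0,0],0.3],[[0,0,0],[0,0,0],0.3],[[0,0,0],[0,0,0],0.3],[[0,0,0],[0,0,0],0.3],[[0,0,0],[0,0,0],0.3],[[0,0,0],[0,0,0],0.3]])

```text
time: 30.02
tcp_pos: [0.525, 0.4068, 0.0475]
orientation: [0.002, 0.271, 0.963, 0.002]
wrist_force: [1.2, -0.5, 6.4]
width: 0.0547
```

```bash
python3 - <<'E'
from h import *
s=state(); print(s['tcp_pos'],s['width'],s['wrist_force'])
plan([*jw(-45,84),.15],JY)
E
```

```text
[0.52496816 0.40682736 0.04749158] 0.05470371366361398 [ 1.15901662 -0.48463157  6.40657293]
t30.02 tcp [0.525  0.4068 0.0475] turn [ 0.0042  0.0041 -0.4584] shift cm [ -1.34 -30.01 -10.25] rows>=7.6
```

>>> send_rows(deltas=[[[0,0,0],[0,0,-1.5],0.3],[[0,0,0],[0,0,-3],0.3],[[0,0,-0.0917],[0,0,-3],0.3],[[0,0,-0.0917],[0,0,-2.7],0.3],[[0,0,-0.0917],[0,0,0],0.3],[[0,0,-0.0917],[0,0,0],0.3],[[0,0,-0.0917],[0,0,0],0.3],[[0,0,0],[-0.15,-3.33,0],0.3],[[0,0,0],[-0.15,-3.33,0],0.3],[[0,0,0],[-0.15,-3.33,0],0.3],[[0,0,0],[-0.15,-3.33,0],0.3],[[0,0,0],[-0.15,-3.33,0],0.3],[[0,0,0],[-0.15,-3.33,0],0.3],[[0,0,0],[-0.15,-3.33,0],0.3],[[0,0,0],[-0.15,-3.33,0],0.3],[[0,0,0],[-0.15,-3.33,0],0.3],[[0,0,0],[0,0,0],0.3],[[0,0,0],[0,0,0],0.3]])

```text
time: 31.52
tcp_pos: [0.5094, 0.1046, 0.1474]
orientation: [0.001, 0.047, 0.999, 0.0]
wrist_force: [0.4, -0.2, -1.5]
width: 0.0545
```

```bash
python3 - <<'E'
from h import *
s=state(); print(s['tcp_pos'],s['width'],s['wrist_force'],wj(s['tcp_pos']))
c=shot('wrist','w26'); cv2.imwrite('pics/w26b.png',cv2.resize(c['frame'][:,:,::-1],(800,600),interpolation=cv2.INTER_CUBIC))
plan([*jw(26,84.5),.0775],JY)
E
```

```text
[0.50935797 0.1045866  0.14736044] 0.05446340401647048 [ 0.41826878 -0.17622346 -1.51188042] [-46.70869949  81.70350118]
t31.57 tcp [0.5094 0.1057 0.1472] turn [ 0.0007  0.0016 -0.0018] shift cm [-7.28  0.17  6.97] rows>=2.4
```

View pics/w26b.png

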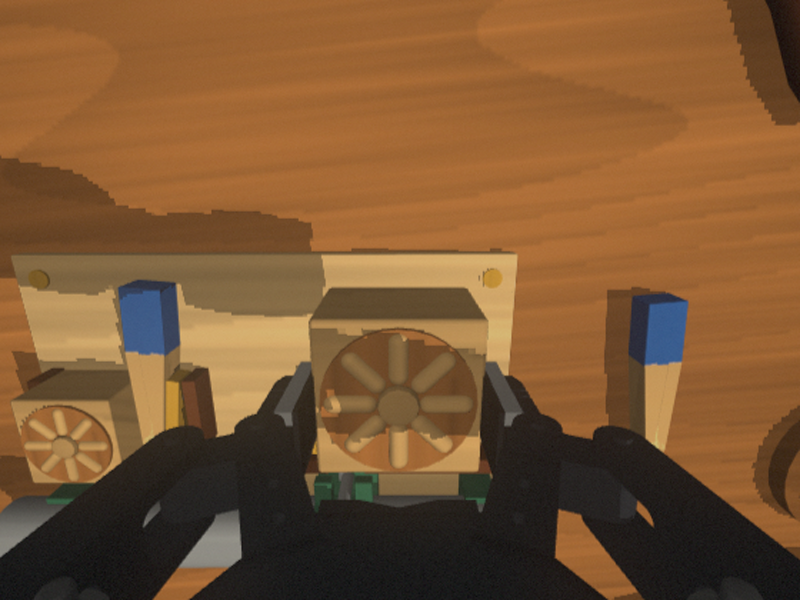

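```bash
python3 - <<'E'
from h import *
plan([*jw(25,84.3),.0775],JY)
E
```

```text
t31.57 tcp [0.5094 0.1057 0.1472] turn [ 0.0007  0.0016 -0.0018] shift cm [-7.18  0.15  6.97] rows>=2.4
```

>>> send_rows(deltas=[[[0,0,0],[-2.4,0.05,0],0.3],[[0,0,0],[-2.4,0.05,0],0.3],[[0,0,0],[-2.3,0.05,0],0.3],[[0,0,0],[0,0,2],0.3],[[0,0,0],[0,0,2],0.3],[[0,0,0],[0,0,2],0.3],[[0,0,0],[0,0,1],0.3],[[0,0,0],[0,0,0],0.3],[[0,0,0],[0,0,0],0.3]])

```text
time: 32.32
tcp_pos: [0.5795, 0.1021, 0.0759]
orientation: [-0.0, 0.045, 0.999, 0.0]
wrist_force: [0.3, 0.1, -0.5]
width: 0.0546
```

```bash
python3 - <<'E'
from h import *
s=state(); print(s['tcp_pos'],s['width'],s['wrist_force'],wj(s['tcp_pos']))
c=shot('wrist','w27'); cv2.imwrite('pics/w27b.png',cv2.resize(c['frame'][:,:,::-1],(800,600),interpolation=cv2.INTER_CUBIC))
E
```

```text
[0.57954172 0.10208051 0.07593868] 0.054563939173646665 [ 0.26564554  0.13223078 -0.53957749] [23.4147176  85.54361974]
```

View pics/w27b.png

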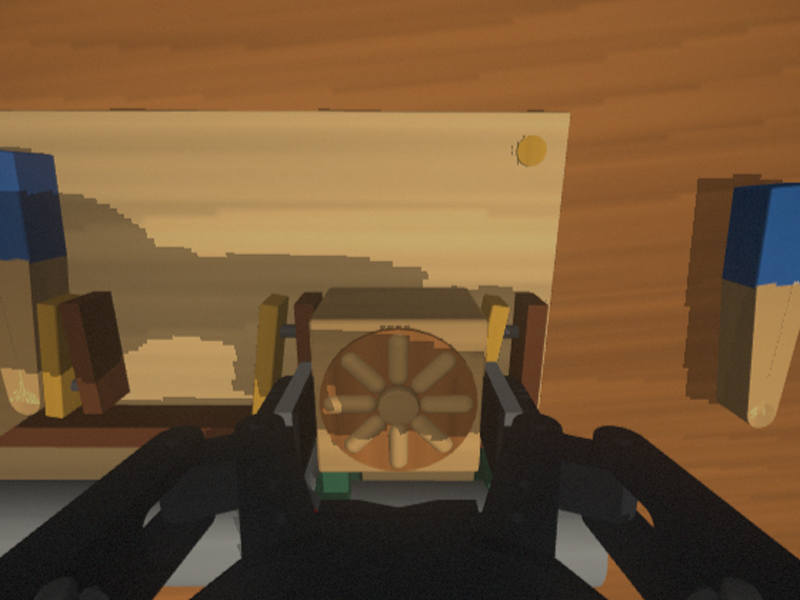

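>>> send_rows(deltas=[[[0,0,0],[0,-0.05,0.6],0.3],[[0,0,0],[0,0,0.6],0.3],[[0,0,0],[0,0,0.4],0.3],[[0,0,0],[0,0,0.1],0.3],[[0,0,0],[0,0,0],0.3],[[0,0,0],[0,0,0],0.3]])

```text
time: 32.87
tcp_pos: [0.5798, 0.1005, 0.0589]
orientation: [-0.0, 0.045, 0.999, -0.0]
wrist_force: [-0.7, -0.4, -1.5]
width: 0.0547
```

>>> send_rows(deltas=[[[0,0,0],[0,0,0.15],0.3],[[0,0,0],[0,0,0.1],0.3],[[0,0,0],[0,0,0],0.3]])

```text
time: 33.12
tcp_pos: [0.5802, 0.1006, 0.0576]
orientation: [0.0, 0.045, 0.999, -0.0]
wrist_force: [-2.9, 0.4, 5.2]
width: 0.0546
```

>>> send_rows(deltas=[[[0,0,0],[-0.2,0,-0.05],0.3],[[0,0,0],[-0.2,0,0],0.3],[[0,0,0],[-0.2,0,0],0.3],[[0,0,0],[0,0,0],0.3]])

```text
time: 33.45
tcp_pos: [0.5863, 0.1001, 0.0576]
orientation: [0.0, 0.045, 0.999, 0.0]
wrist_force: [-3.3, -0.9, 5.4]
width: 0.0547
```

>>> send_rows(deltas=[[[0,0,0],[0,-0.15,0],0.3],[[0,0,0],[0,-0.15,0],0.3],[[0,0,0],[0,0,0],0.3]])

```text
time: 33.7
tcp_pos: [0.5863, 0.0974, 0.0575]
orientation: [0.001, 0.045, 0.999, 0.0]
wrist_force: [0.1, 2.2, 3.6]
width: 0.0546
```

```bash
python3 - <<'E'
from h import *
s=state(); print(s['tcp_pos'],s['width'],s['wrist_force'],wj(s['tcp_pos']))
E
```

```text
[0.5863406  0.09736992 0.05752696] 0.05457199642329538 [0.14581541 2.20251411 3.63674141] [30.61109491 81.46604947]
```

>>> send_rows(deltas=[[[0,0,0],[-0.2,0,0],0.3],[[0,0,0],[-0.2,0,0],0.3],[[0,0,0],[0,0,0],0.3]])

```text
time: 33.95
tcp_pos: [0.5875, 0.0971, 0.0576]
orientation: [-0.003, 0.045, 0.999, 0.0]
wrist_force: [-11.8, 1.7, 16.3]
width: 0.0548
```

>>> send_rows(deltas=[[[0,0,0],[0,-0.15,0],0.3],[[0,0,0],[0,-0.15,0],0.3],[[0,0,0],[0,0,0],0.3]])

```text
time: 34.2
tcp_pos: [0.5873, 0.0965, 0.0575]
orientation: [-0.002, 0.045, 0.999, 0.002]
wrist_force: [-10.5, 12.8, 13.4]
width: 0.0544
```

```bash
python3 - <<'E'
from h import *
s=state(); print(s['tcp_pos'],s['width'],s['wrist_force'],wj(s['tcp_pos']))
E
```

```text
[0.58732887 0.09650692 0.0574667 ] 0.05436013915553652 [-10.51698888  12.84614097  13.44533951] [31.67323513 80.69578625]
```

>>> send_rows(deltas=[[[0,0,0],[0,0,0],1],[[0,0,0],[0,0,0],1],[[0,0,0],[0,0,0],1],[[0,0,0],[0,0,-1],1],[[0,0,0],[0,0,-3],1],[[0,0,0],[1,0,-3],1],[[0,0,0],[2,1,-3],1],[[0,0,0],[2,4,0],1],[[0,0,-0.05],[1,4,0],1],[[0,0,0],[1,4,0],1],[[0,0,0],[0,4,0],1],[[0,0,0],[0,0,0],1],[[0,0,0],[0,0,0],1]])

```text
time: 35.28
tcp_pos: [0.5317, 0.2681, 0.1575]
orientation: [0.0, 0.018, 1.0, -0.0]
wrist_force: [0.0, -0.1, 0.2]
width: 0.0856
```

```bash
python3 - <<'E'
from h import *
s=state(); print(s['tcp_pos'],s['width'])
c=shot('wrist','w28'); cv2.imwrite('pics/w28b.png',cv2.resize(c['frame'][:,:,::-1],(800,600),interpolation=cv2.INTER_CUBIC))
E
```

```text
[0.53168834 0.26805572 0.15753689] 0.08561557133554225
```

View pics/w28b.png

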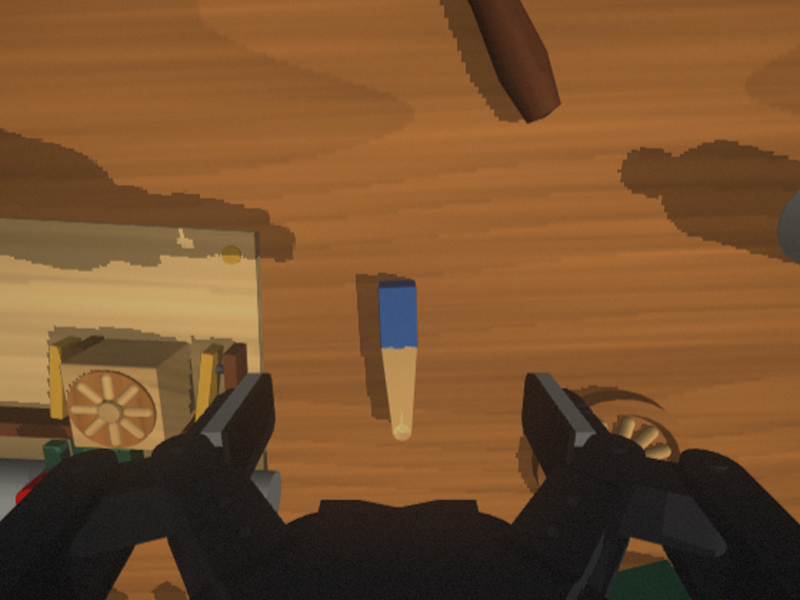

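```bash
python3 - <<'E'
from h import *
c=load('w28')
H=(px8(c,379,290,.02)+px8(c,416,289,.02))/2; T=px8(c,402,438,.018)
d=(T-H)[:2]; y=np.arctan2(d[1],d[0]); print(H,T,np.linalg.norm(d),y)
g=H[:2]+.019*d/np.linalg.norm(d); print(g)
plan([g[0],g[1]-.0013,.030],y)
E
```

```text
[0.5275661  0.26880426 0.02      ] [0.63554335 0.2680592  0.018     ] 0.10797982073291817 -0.006900085792955574
[0.54656564 0.26867316]
t35.33 tcp [0.5318 0.2666 0.1572] turn [-0.0007  0.0003 -0.0316] shift cm [-1.48  0.09 12.72] rows>=3.1
```

>>> send_rows(deltas=[[[0,0,-0.03],[-0.7,0.04,3],1],[[0,0,0],[-0.7,0.04,3],0.8],[[0,0,0],[-0.08,0,3],0.8],[[0,0,0],[0,0,2.7],0.8],[[0,0,0],[0,0,1],0.8],[[0,0,0],[0,0,0],0.8],[[0,0,0],[0,0,0],0],[[0,0,0],[0,0,0],0],[[0,0,0],[0,0,0],0],[[0,0,0],[0,0,0],0],[[0,0,0],[0,0,0],0],[[0,0,0],[0,0,0],0],[[0,0,0],[0,0,0],0]])

```text
time: 36.42
tcp_pos: [0.5485, 0.2673, 0.0325]
orientation: [0.002, 0.005, 1.0, 0.001]
wrist_force: [-0.2, -0.5, 5.7]
width: 0.0224
```

```bash
python3 - <<'E'
from h import *
s=state(); print(s['tcp_pos'],s['width'],s['wrist_force'])
c=shot('wrist','w29'); cv2.imwrite('pics/w29b.png',cv2.resize(c['frame'][150:,100:460,::-1],None,fx=2.1,fy=2.1,interpolation=cv2.INTER_CUBIC))
E
```

```text
[0.5484656  0.26733493 0.03249367] 0.022423173428471777 [-0.180702   -0.49451168  5.74031762]
```

View pics/w29b.png

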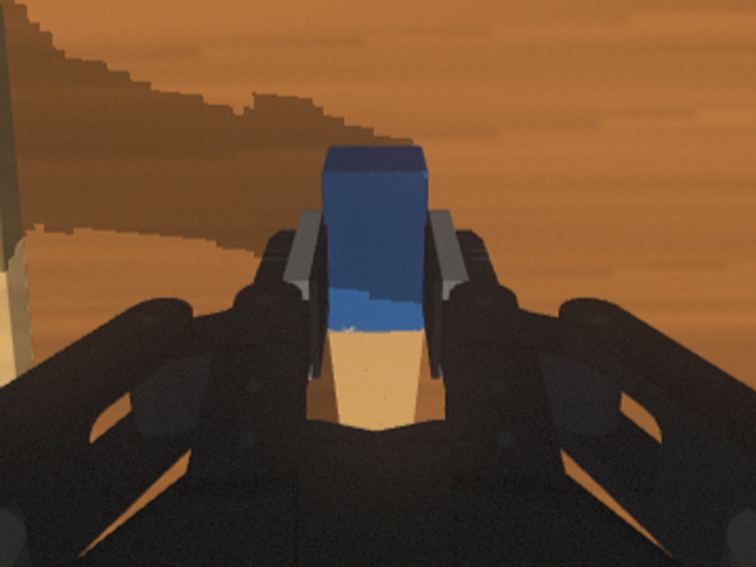

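```bash
python3 - <<'E'
from h import *
plan([*jw(-103,122.2),.103],JY-.078)
E
```

```text
t36.47 tcp [0.5485 0.2673 0.0325] turn [0.0014 0.0039 0.1584] shift cm [  7.06 -13.1   -7.05] rows>=3.9
```

>>> send_rows(deltas=[[[0,0,0],[0,0,-1],0],[[0,0,0],[0,0,-3],0],[[0,0,0.079],[0,0,-3],0],[[0,0,0.079],[0,0,0],0],[[0,0,0],[1.41,-2.62,0],0],[[0,0,0],[1.41,-2.62,0],0],[[0,0,0],[1.41,-2.62,0],0],[[0,0,0],[1.41,-2.62,0],0],[[0,0,0],[1.41,-2.62,0],0],[[0,0,0],[0,0,0],0],[[0,0,0],[0,0,0],0],[[0,0,0],[0,0,0],0]])

```text
time: 37.47
tcp_pos: [0.4562, 0.1497, 0.101]
orientation: [0.001, 0.084, 0.996, 0.0]
wrist_force: [1.7, 0.2, -0.2]
width: 0.0223
```

```bash
python3 - <<'E'
from h import *
s=state(); print(s['tcp_pos'],s['width'],s['wrist_force'])
plan([*jw(-103,122.2),.0475],JY-.078)
c=shot('wrist','w30'); cv2.imwrite('pics/w30b.png',cv2.resize(c['frame'][150:,100:460,::-1],None,fx=2.1,fy=2.1,interpolation=cv2.INTER_CUBIC))
E
```

```text
[0.45616146 0.14966861 0.10104576] 0.022335983014459826 [ 1.72224492  0.22418463 -0.21001668]
t37.47 tcp [0.4562 0.1497 0.101 ] turn [ 0.001   0.0022 -0.0004] shift cm [-0.07  0.05  5.35] rows>=1.3
```

View pics/w30b.png

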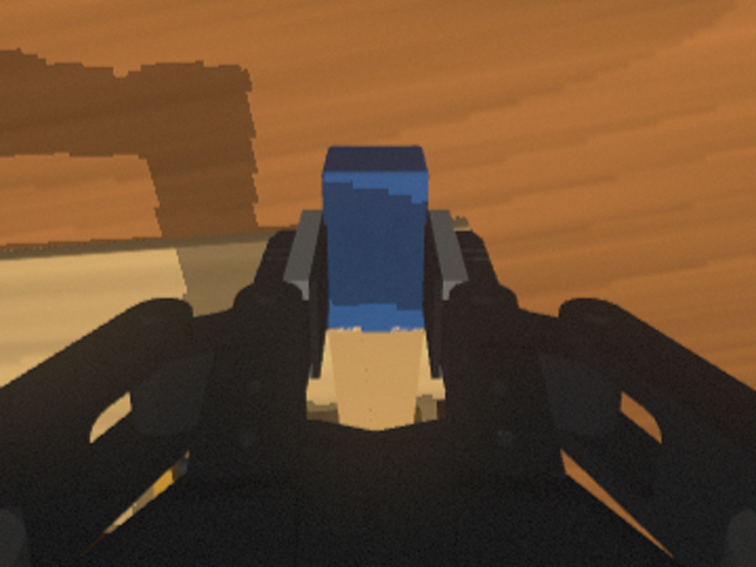

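>>> send_rows(deltas=[[[0,0,0],[-0.07,0.03,2],0],[[0,0,0],[0,0.02,2],0],[[0,0,0],[0,0,1.35],0],[[0,0,0],[0,0,0],0],[[0,0,0],[0,0,0],0]])

```text
time: 37.93
tcp_pos: [0.4559, 0.1503, 0.046]
orientation: [-0.001, 0.084, 0.996, -0.0]
wrist_force: [-0.6, -0.5, -0.8]
width: 0.0222
```

```bash
python3 - <<'E'
from h import *
s=state(); print(s['tcp_pos'],s['width'],s['wrist_force'],wj(s['tcp_pos']))
plan([*jw(-103+42,122.2),.0455],JY-.078)
c=shot('scene','s10');f=c['frame'][:,:,::-1]
cv2.imwrite('pics/s10b.png',cv2.resize(f[130:290,230:390],None,fx=3.7,fy=3.7,interpolation=cv2.INTER_CUBIC))
E
```

```text
[0.45593349 0.15031779 0.0460344 ] 0.022181133426111825 [-0.63022292 -0.47272501 -0.80460105] [-104.04349541  122.42495601]
t37.93 tcp [0.4559 0.1503 0.046 ] turn [-0.0004 -0.0016  0.001 ] shift cm [-4.29  0.31  0.05] rows>=1.0
```

View pics/s10b.png

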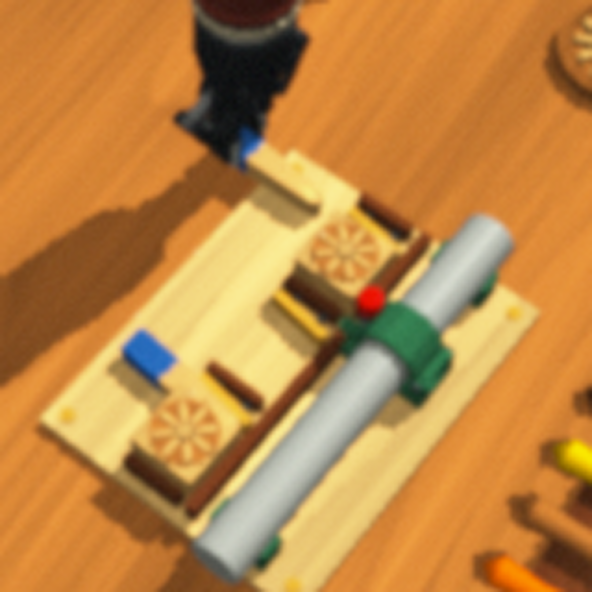

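Everything as planned (the first key at crop (150,355) in place, both blocks seated); now insert the second key.

>>> send_rows(deltas=[[[0,0,0],[-0.7,0.05,0],0],[[0,0,0],[-0.7,0.05,0],0],[[0,0,0],[-0.7,0.05,0],0],[[0,0,0],[-0.7,0.05,0],0],[[0,0,0],[-0.7,0.05,0.05],0],[[0,0,0],[-0.8,0.05,0.05],0],[[0,0,0],[0,0,0],0],[[0,0,0],[0,0,0],0]])

```text
time: 38.65
tcp_pos: [0.4996, 0.1451, 0.0453]
orientation: [0.0, 0.084, 0.996, -0.0]
wrist_force: [0.9, -2.7, -1.0]
width: 0.0224
```

```bash
python3 - <<'E'
from h import *
s=state(); print(s['tcp_pos'],s['width'],s['wrist_force'],wj(s['tcp_pos']))
E
```

```text
[0.49957648 0.14509603 0.04534845] 0.022399789365491318 [ 0.90785137 -2.65838429 -0.95790875] [-60.10731693 121.1644775 ]
```

>>> send_rows(deltas=[[[0,0,0],[-0.2,0.02,0.1],0],[[0,0,0],[-0.3,0.03,0.1],0],[[0,0,0],[-0.3,0.03,0.03],0],[[0,0,0],[-0.3,0.02,0],0],[[0,0,0],[0,0,0],0]])

```text
time: 39.07
tcp_pos: [0.5087, 0.1443, 0.0426]
orientation: [-0.002, 0.084, 0.996, -0.001]
wrist_force: [-4.7, -3.2, 0.5]
width: 0.0224
```

```bash
python3 - <<'E'
from h import *
s=state(); print(s['tcp_pos'],s['width'],s['wrist_force'],wj(s['tcp_pos']))
E
```

```text
[0.50871783 0.14431253 0.04257583] 0.022429773051298986 [-4.68755562 -3.19906944  0.51696801] [-50.93255751 121.20942648]
```

>>> send_rows(deltas=[[[0,0,0],[-0.3,0.02,0],0],[[0,0,0],[-0.3,0.02,0],0],[[0,0,0],[-0.3,0.02,0],0],[[0,0,0],[0,0,0],0]])

```text
time: 39.4
tcp_pos: [0.5163, 0.1434, 0.0425]
orientation: [-0.003, 0.084, 0.996, -0.001]
wrist_force: [-11.6, -3.7, 7.2]
width: 0.0226
```

>>> send_rows(deltas=[[[0,0,0],[-0.3,0.02,-0.03],0],[[0,0,0],[-0.3,0.02,-0.03],0],[[0,0,0],[0,0,0],0]])

```text
time: 39.65
tcp_pos: [0.5221, 0.1425, 0.0426]
orientation: [-0.003, 0.084, 0.996, -0.001]
wrist_force: [-9.5, -4.7, 2.9]
width: 0.0226
```

```bash
python3 - <<'E'
from h import *
s=state(); print(s['tcp_pos'],s['width'],s['wrist_force'],wj(s['tcp_pos']))
c=shot('wrist','w31'); cv2.imwrite('pics/w31b.png',cv2.resize(c['frame'][150:,100:460,::-1],None,fx=2.1,fy=2.1,interpolation=cv2.INTER_CUBIC))
E
```

```text
[0.52208662 0.14246644 0.0425799 ] 0.022607054220555985 [-9.54795125 -4.6822157   2.87199144] [-37.45169589 120.57777161]
```

View pics/w31b.png

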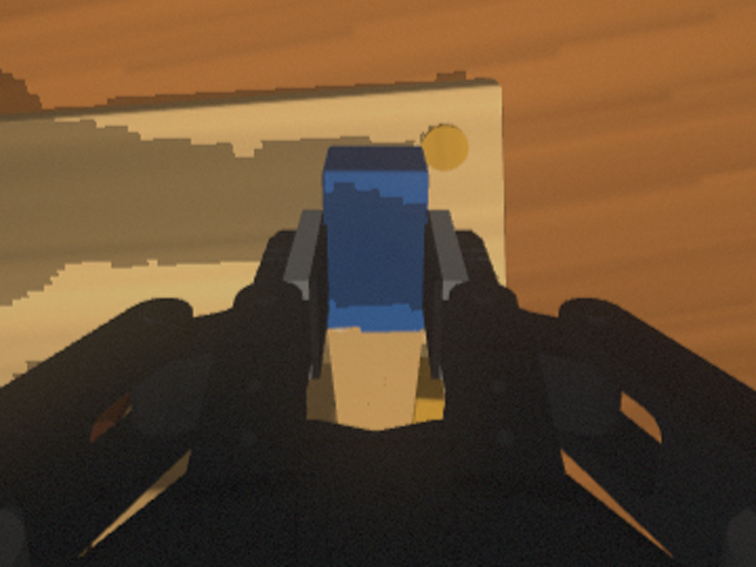

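>>> send_rows(deltas=[[[0,0,0],[-0.2,0.02,0],0],[[0,0,0],[-0.12,0.02,0],0],[[0,0,0],[0,0,0],0],[[0,0,0],[0,0,0],0]])

```text
time: 40.03
tcp_pos: [0.5243, 0.1423, 0.0425]
orientation: [-0.004, 0.084, 0.996, -0.001]
wrist_force: [-13.1, -5.3, 6.5]
width: 0.0225
```

```bash
python3 - <<'E'
from h import *
s=state(); print(s['tcp_pos'],s['width'],s['wrist_force'],wj(s['tcp_pos']))
E
```

```text
[0.52427904 0.14226865 0.04246964] 0.022505867361131974 [-13.12944216  -5.3498109    6.54318157] [-35.25036996 120.57871342]
```

Release and inspect both bays.

>>> send_rows(deltas=[[[0,0,0],[0,0,0],1],[[0,0,0],[0,0,0],1],[[0,0,0],[0,0,0],1],[[0,0,0],[0,0,-0.5],1],[[0,0,0],[0,0,-2.5],1],[[0,0,0],[1,0,-3],1],[[0,0,-0.078],[1,-3,-3],1],[[0,0,0],[0,-4,-3],1],[[0,0,0],[0,-4,-3],1],[[0,0,0],[0,0,0],1],[[0,0,0],[0,0,0],1]])

```text
time: 40.95
tcp_pos: [0.4998, 0.0504, 0.1852]
orientation: [0.003, 0.047, 0.999, 0.0]
wrist_force: [-0.1, 0.3, -0.6]
width: 0.0857
```

```bash
python3 - <<'E'
from h import *
s=state(); print(s['tcp_pos'],s['width'],wj(s['tcp_pos']))
c=shot('wrist','w32'); cv2.imwrite('pics/w32b.png',cv2.resize(c['frame'][:,:,::-1],(800,600),interpolation=cv2.INTER_CUBIC))
cv2.imwrite('pics/w32c.png',cv2.resize(c['frame'][140:320,270:470,::-1],None,fx=3.2,fy=3.2,interpolation=cv2.INTER_CUBIC))
E
```

```text
[0.4997712 0.0503734 0.1852266] 0.08566861986681373 [-51.36212239  26.84621095]
```

View pics/w32b.png

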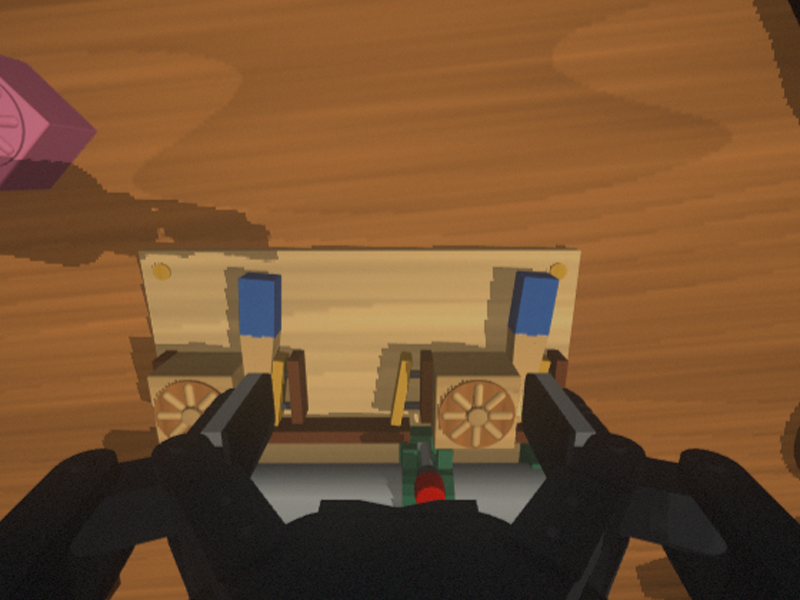

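View pics/w32c.png

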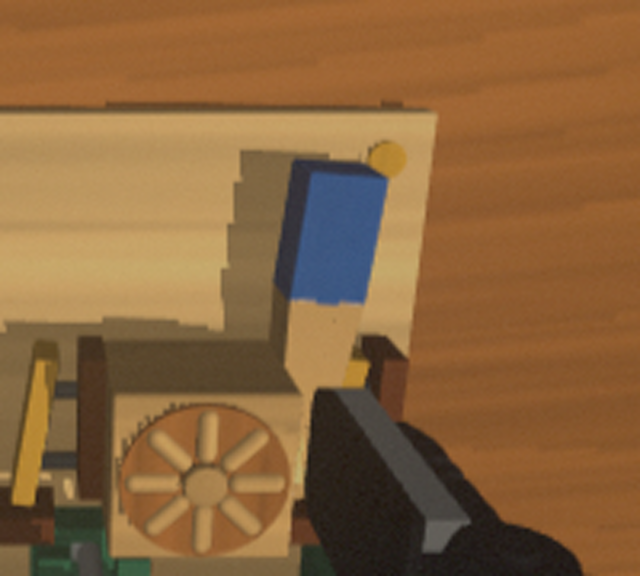

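>>> send_rows(deltas=[[[0,0,0],[1.5,-0.5,-2],1],[[0,0,0],[1.5,-0.5,-2],1],[[0,0,0],[1.5,0,-2],1],[[0,0,0],[0.5,0,-1],1],[[0,0,0],[0,0,0],1],[[0,0,0],[0,0,0],1],[[0,0,0],[0,0,0],1]])

```text
time: 41.58
tcp_pos: [0.4472, 0.0467, 0.2509]
orientation: [-0.001, 0.045, 0.999, 0.0]
wrist_force: [0.2, -0.2, 0.2]
width: 0.0853
```

```bash
python3 - <<'E'
from h import *
c=shot('wrist','w33'); f=c['frame'][:,:,::-1]
cv2.imwrite('pics/w33a.png',cv2.resize(f[160:330,100:420],None,fx=2.5,fy=2.5,interpolation=cv2.INTER_CUBIC))
c=shot('top','t3'); cv2.imwrite('pics/t3.png',c['frame'][:,:,::-1])
c=shot('scene','s11'); f=c['frame'][:,:,::-1]; cv2.imwrite('pics/s11b.png',cv2.resize(f[150:300,235:385],None,fx=4,fy=4,interpolation=cv2.INTER_CUBIC)); cv2.imwrite('pics/s11.png',f)
E
```

```text
(no output)
```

View pics/w33a.png

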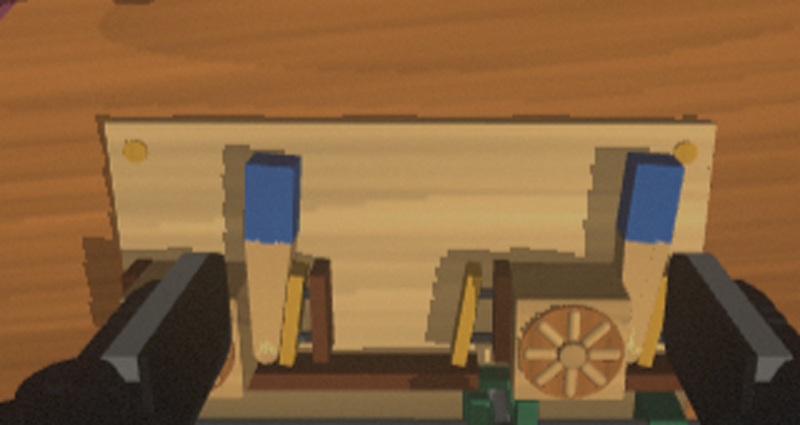

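View pics/t3.png

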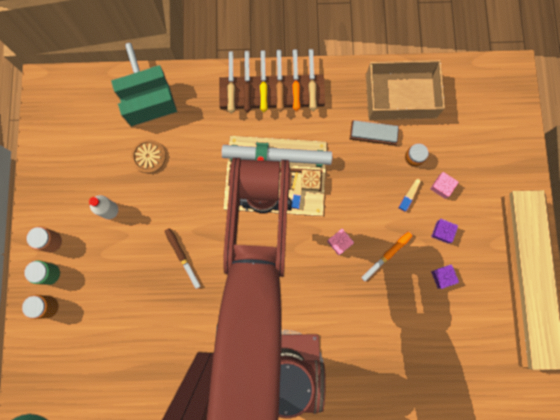

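View pics/s11b.png

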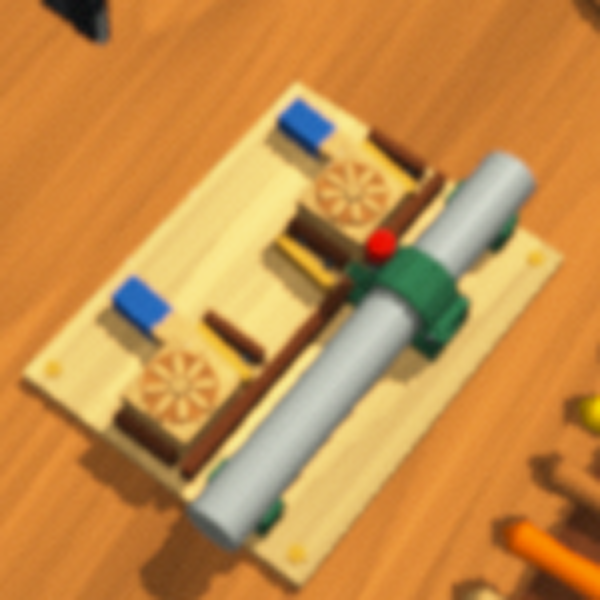

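```bash
python3 - <<'E'
from h import *
c=load('w33'); f=c['frame'][:,:,::-1]
a=cv2.resize(f[258:310,200:248],None,fx=8,fy=8,interpolation=cv2.INTER_CUBIC)
b=cv2.resize(f[258:310,268:316],None,fx=8,fy=8,interpolation=cv2.INTER_CUBIC)
cv2.imwrite('pics/w33c.png',np.hstack([a,b]))
E
```

```text
(no output)
```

View pics/w33c.png

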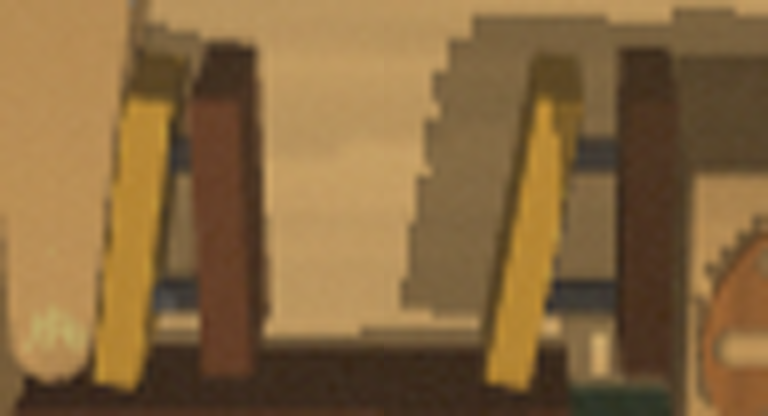

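>>> send_rows(deltas=[[[0,0,0],[0,3.5,0],1],[[0,0,0],[0,3.5,0],1],[[0,0,0],[0,2,0],1],[[0,0,0],[0,0,0],1],[[0,0,0],[0,0,0],1],[[0,0,0],[0,0,0],1]])

```text
time: 42.23
tcp_pos: [0.4552, 0.1354, 0.2517]
orientation: [-0.001, 0.045, 0.999, -0.0]
wrist_force: [-0.0, 0.6, 0.3]
width: 0.0854
```

```bash
python3 - <<'E'
from h import *
c=shot('wrist','w34'); f=c['frame'][:,:,::-1]
P=[proj(c,[*jw(25,y),.03]) for y in (-47,143)]; print(P)
out=[]
for y in (47.5,142.5):
    p=proj(c,[*jw(25,y-10),.03]).astype(int); out.append(cv2.resize(f[p[1]-30:p[1]+30,p[0]-25:p[0]+25],None,fx=7.5,fy=7.5,interpolation=cv2.INTER_CUBIC))
cv2.imwrite('pics/w34c.png',np.hstack(out))
print(state()['wrist_force'],state()['joint_vel'])
E
```

```text
[array([158.03042585, 285.93671826]), array([305.16644754, 286.18194835])]
[-0.76585268 -0.00657566 -0.32203584] [-0.01034665 -0.00925196 -0.00055563  0.00214405  0.00059271  0.00157553]
```

View pics/w34c.png

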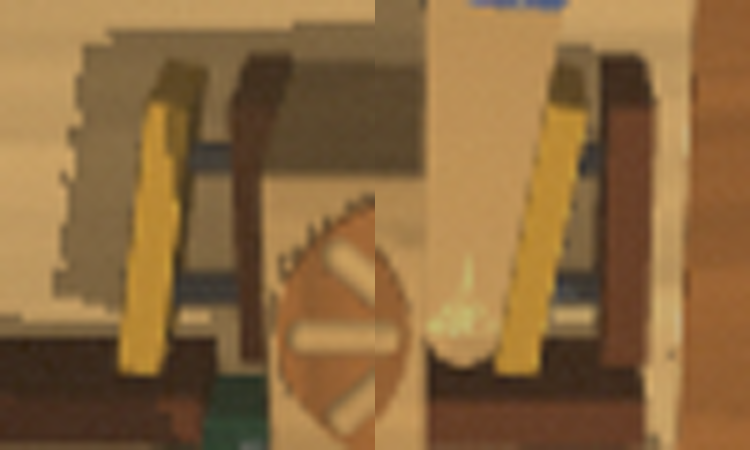

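```bash
python3 - <<'E'
from h import *
s=state(); print(s['time'],s['wrist_force']); print(hand_in())
E
```

```text
42.2833 [-0.76585268 -0.00657566 -0.32203584]
the job is handed in; nothing more can be done
None
```

I locked the jig and seated and keyed both rosette blocks, then handed the job in at 42.3 s of the 210 s allowed. `hand_in` gives no verdict.

**What I did:** I swung the cap down over the tube. The first press jammed short of closed, so I pressed its tab again until it stopped at about 48 mm height and 7 N. Then I pushed the bolt upright until it hit its stop. Only two natural-wood blocks were on the bench; I seated one in bay 0 and one in bay 2, against rib and fence. I drove a key beside each to about 52 mm inside the mouth. I did not touch the pink and purple look-alikes, the third key or the bystanders.

**Last checks:**
- **Bolt and cap:** the red knob shows within a pixel of its expected upright position in the scene camera, and the cap looks closed.
- **Blocks:** both pushed firmly against rib and fence (10–13 N) at the same tool position in each bay, to within 0.3 mm, and they look square in the bays.
- **Keys:** both stayed in after release. Compared with the untouched middle shoe, the pressed shoes sit back about 3.5–4 mm in bay 0 and 4–4.7 mm in bay 2, against the required 2.5 mm. These are estimates from pixels.

**Disagreements:** the three cameras placed the jig up to about 3 mm apart, so I used contact with rib and fence for the final positions. I saw no grip slip and nothing knocked aside.

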